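# Load the specimen tray into the bench dryer and latch it

## Robot

A 7-joint arm with a two-finger parallel gripper is mounted at the origin on a cart in front of the work surface, level with it; the furniture and walls round the work are solid. World frame = base frame: x ahead of the robot, y to its left, z up, the work surface at z = 0. Lengths are in mm, angles in rad, forces in N, time in s.
With the tool pointing down it reaches from about 350 to 900 mm from the base axis. Payload 8.1 kg.
Tool frame: the origin (TCP) lies midway between the tips of the shut fingers; the grasp point (between the pads) lies 19 mm behind it (arm.grasp_offset is the distance from the TCP to the grasp point, in mm); z points along the fingers, y is the line along which they close (so a half turn about z gives the same grasp; the last joint's range is limited). The gripper opens to 85 mm and grips with 20 to 120 N. Pads are 22 mm wide; open, the fingers measure 114 mm over their backs; the gripper's body (76 mm by 85 mm) begins 54 mm behind the grasp point. The pads swing forward as they close: fully open they stand 13 mm farther back than shut.
Start: joints at [-1.223, 0.434, 0.025, 1.573, -0.012, 1.134, -0.075], TCP at [272.331, 562.563, 231.323] pointing down, gripper open.
Joint ranges: [-2.62, 2.62], [-0.44, 2.09], [-1.27, 1.32], [0.08, 2.57], [-1.32, 4.46], [0.12, 2], [-2.74, 2.74]. Speed limits (rad/s): [2.22, 2.22, 3.01, 3.01, 3.14, 3.14, 3.14].

## Interface

Orientations are given as a unit quaternion [x, y, z, w].
In Python, from cell import readout, optics, workorder, arm gives the robot as it stands. The module is installed in compiled form; this text tells all that it offers.
- The arm moves only by the tool drive_tool, never from a script. Its argument "deltas" is a list of rows, each a list of 2 entries, a list of its own where there are three numbers: the shift along the tool's x, y, z in mm, then the turn, a rotation vector about the tool's x, y, z in degrees. In form: [[[dx, dy, dz], [rx, ry, rz]], ...]. A call has exactly 8 rows; each row shifts and turns the commanded pose from where the row before left it, along the tool's axes as they then stand; what a row does not reach is not made up. A row lasts 1/12 s, in which the tool goes at most 41.7 mm and 7.16 degrees, less where a joint would pass 70% of its speed; a pose out of reach is approached as far as the arm can. A call with a gripper value outside its range is refused whole. "fingers" is the gripper's target within -1 to 1 (shut at 1, half-way at 0, fully open at -1), set as the call begins (left out, the last holds). The fingers move at their own pace and stop on an object; "squeeze" is the grip in N (left out, the last holds). Time passes only in rows, so rows that do not move let the fingers close, or fill a call up. It gives the time, the measured TCP pose, the force, the opening and the grip force at its end, in the units of the state.
- readout.get_obs(): the state, without advancing time (a new reading comes with each control period).
- optics.camera(name): name is "scene" or "side" or "wrist"; returns a dict with "frame" (400x640x3 uint8, red, green, blue), "depth" (400x640 float32, mm along the optical axis (not along the pixel's ray), 0 where there is no reading), "fx", "fy", "cx", "cy" (pixels), "k1" (the pictures are not rectified: a ray, as slopes to the right and down, at radius r is drawn at 1 + k1 r^2 times it, then the intrinsics apply), "eye" and "rotation" of the camera in the world; the wrist camera has in their place "mount" (4x4, takes a point from camera to tool coordinates, whose origin is the TCP and whose axes are the flange's). Camera axes: x right, y up, looking along -z (the intrinsics and any distortion apply to the point x, -y, -z); pixel columns grow to the right and rows downward; lengths in mm; the calibration is good to about 2 mm. A picture is of the moment at which its call begins: read the wrist's pose just before it.
- workorder.sign_off(): hands the job in; it is judged then, once.
The state is a dict: "time_s": time; "joint_positions": joint angles; "dq": joint speeds; "joint_efforts": joint torques, N m; "eef_pos": TCP position; "eef_rot": TCP orientation; "ft_force": force on the tool from outside, world axes, zero at the start; "wrist_torque": the same for the moment, N m; "gripper_width": finger opening in mm; "gripper_force": force on a finger pad.
Only numpy, scipy, OpenCV 4.12 (cv2) and the standard library are available. Lean on these libraries where they do the work, as an engineer would, in place of code of your own. Each camera call takes 0.05 s, during which the arm holds its last target. There are 200 camera calls.

## Task

Pick up the loaded specimen tray by its black grip, keep it level so that all four mounts stay in their cells, and slide it along the guides into the bench dryer until its front plate is flush against the dryer's face, pressing it home gently. The last user reset the height of the guides, so feel for the grooves. Then swing the latch fully across the front plate and let go, without disturbing the things standing around.

Things in the scene. Friction and masses are not known exactly. Their poses are not given: they have to be found in the camera images.
- dryer: Bench-top warm-air specimen dryer, white with a grey fan head, 205 mm high, fixed to the worktop. Frame: origin at the centre of its underside, z up, +x from its front to its back, +y towards the side with the latch (the left, seen from the robot). Front face at x = -70 mm, back at +55, sides at y = +-80. The tray goes in at the opening in the face, along +x.
- tray_home (a point): Point on the dryer where the tray's origin lies when the tray is fully home with the guides at their middle height (dryer frame -33, 0, +60 mm); axes as the dryer's. With other guide heights the tray sits up to 8 mm higher or lower. Home, it rests with its runners in the grooves and its front plate against the face.
- tray: Loose aluminium tray with four mounts, about 0.25 kg in all. Origin at the centre of the pan's underside, z up, +x the end that enters first. Pan 74 x 74 mm, four 33 mm cells, floor 3 mm. Runners along the sides: y to +-44, z 8 to 12 mm, ending bevelled at x = +37. Front plate 100 x 36 x 5 mm, x = -42 to -37. Black upright grip: y +-6, x = -100 to -42, z = 11 to 41 mm.
- tray_grip (a point): Good point to pinch the tray's grip across its 12 mm thickness (fingers closing along the tray's y): tray frame -76, 0, +28 mm.
- latch (a joint): Steel turn latch on the dryer's face, turning about the dryer's x through latch_pivot. 0 rad: leans 30 degrees outward (to +y) from upright; 0.52: upright; then inward over the top; 2.09 (stop): level across the tray's front plate. Friction 0.03 N m holds it where it is left. The bar, 16 mm wide, 50 mm long, clears a plate that is home by 2.7 mm, strikes one that stands out.
- latch_pivot (a point): Centre of the latch's axis on the dryer: dryer frame x -78, y +70, z +75 mm.
- specimen_1: Black round mount, 30 mm in diameter, 14 mm high, in a cell of the tray; origin at the centre of its underside, z up.
- specimen_3: Red round mount, 30 mm in diameter, 13 mm high, in a cell of the tray; origin at the centre of its underside, z up.
- specimen_4: Green round mount, 30 mm in diameter, 18 mm high, in a cell of the tray; origin at the centre of its underside, z up.
- specimen_5: Ochre round mount, 30 mm in diameter, 15 mm high, in a cell of the tray; origin at the centre of its underside, z up.
- etchant_bottle: Brown bottle with a white cap, 38 mm in diameter, 66 mm high, beside the dryer; origin at the centre of its underside. Leave it alone.
- objective_case: Round black and grey objective case, 42 mm in diameter, 54 mm high, on the worktop beyond the tray, in front of the mug (a like one stands far back); origin at the centre of its underside. Leave it alone.
- loupe: Black eye loupe, 39 mm in diameter, 38 mm high, on the worktop near the front; origin at the centre of its underside. Leave it alone.
- slot_mouth (a point): Middle of the opening in the dryer's face, dryer frame -70, 0, +71.5 mm: y +-46, z 48 to 94 mm. In it a black rail on each side, y 40 to 46 mm from the middle, with a groove 7 mm high for the tray's runners. The rails are clamped anywhere within 8 mm above or below the middle height (groove z 68 to 75); this height is not measured: runners that miss butt on the rails' square ends at x = -69.
- head_edge (a point): Middle of the lower front edge of the fan head (z 152 to 202 mm), which juts out 25 mm over the face: dryer frame -95, 0, +152 mm. A gripper pointing straight down has no room at the opening or the latch; one that leans back by 35 to 45 degrees, fingers pointing down and into the opening, clears it.
- latch_knob (a point): Centre of the latch's black knob, a round peg 14 mm in diameter, 40 mm from the axis, standing out of the bar towards the front; it spans dryer x from -85 to -113 mm. To close, push it inward from its outer side, then down from above.

How it is judged:
By the outcome, as a careful person would: the job done as asked, in the order asked, and still so for the second after the job is handed in, with the robot touching nothing.
It also fails if it takes over 70 s, if anything falls off the work surface, if the arm or the gripper's body presses on something with over 40 N, if the wrist force passes 120 N, or if a joint passes its speed limit or range.

## Working session

There is one attempt and no reset: what is moved stays moved. The work goes in short steps, Python scripts to look and compute and a tool call to move; the robot and the scene stay as the last step left them, time stands still between calls to the robot, and variables do not carry over. Pictures are saved under pics/ and viewed, at most 13 in all, crops included, and the job is handed in when it is done.

Besides the shell and the picture viewer there is one more tool, called after "Request:" as name(argument=value, ...) on one line, values as JSON. drive_tool: Moves the arm, as the interface text tells. Its arguments: {"type":"object","properties":{"deltas":{"type":"array"},"fingers":{"type":"number"},"squeeze":{"type":"number"}},"required":["deltas"]}

```bash
mkdir -p pics
cat > h.py <<'E'
import numpy as np, cv2
from scipy.spatial.transform import Rotation as R
from cell import readout, optics, workorder, arm
def cam(n):
    o=readout.get_obs(); c=optics.camera(n)
    if n=="wrist":
        T=np.eye(4); T[:3,:3]=R.from_quat(o["eef_rot"]).as_matrix(); T[:3,3]=o["eef_pos"]
        M=T@np.array(c["mount"]); c["eye"]=M[:3,3]; c["rotation"]=M[:3,:3]
    c["eye"]=np.array(c["eye"]); c["rotation"]=np.array(c["rotation"]); return c
def slopes(c,u,v):
    K=np.array([[c["fx"],0,c["cx"]],[0,c["fy"],c["cy"]],[0,0,1.]])
    p=np.stack([np.ravel(u),np.ravel(v)],1).astype(float).reshape(-1,1,2)
    return cv2.undistortPoints(p,K,np.array([c["k1"],0,0,0,0.]),None).reshape(-1,2)
def dirs(c,u,v):
    s=slopes(c,u,v); d=np.stack([s[:,0],-s[:,1],-np.ones(len(s))],1); return d@c["rotation"].T
def onplane(c,u,v,z):
    d=dirs(c,u,v); return c["eye"]+d*((z-c["eye"][2])/d[:,2])[:,None]
def cloud(c):
    v,u=np.mgrid[:400,:640]; P=c["eye"]+dirs(c,u,v)*c["depth"].reshape(-1,1)
    P=P.reshape(400,640,3); P[c["depth"]==0]=np.nan; return P
def save(c,name): cv2.imwrite("pics/"+name+".png",c["frame"][...,::-1])
E
python3 - <<'E'
from h import *
import pickle
d={}
for n in("scene","side","wrist"):
    c=cam(n); d[n]=c; print(n,c["eye"],c["rotation"].round(3).tolist(),c["fx"],c["k1"])
im=np.vstack([np.hstack([d["scene"]["frame"],d["side"]["frame"]])])
cv2.imwrite("pics/a.png",d["scene"]["frame"][...,::-1]);cv2.imwrite("pics/b.png",d["side"]["frame"][...,::-1])
pickle.dump(d,open("d0.pkl","wb"))
print(readout.get_obs(), arm.grasp_offset)
E
```

```text
scene [-677.70841987  680.70020714 1220.26712596] [-0.225, 0.376, 0.778, -0.45] 511.9566778299503 -0.0653997477356914
side [ 216.49142588 -861.29588992  544.07743773] [0.53, -0.099, -0.17, 0.825] 365.44325286314626 -0.08145369202506968
wrist [197.49865488 598.38943958 373.28919557] [[0.436, -0.853, -0.288], [0.9, 0.413, 0.14], [-0.001, -0.32, 0.947]] 294.98337713619327 -0.019435418444505817
{'time_s': 0.15, 'joint_positions': array([-1.22261297,  0.43504548,  0.02498186,  1.57385605, -0.01162185,
        1.13398811, -0.07506219]), 'dq': array([-2.35814517e-04, -2.68629410e-03,  2.91881417e-03, -3.20472781e-03,
        9.93512250e-05,  1.73978444e-03,  2.90578851e-04]), 'joint_efforts': array([ 1.62326491e-03, -6.70877051e+01,  1.02593634e+00, -3.16448486e+01,
        1.56407588e-02,  9.15184995e-03,  7.43610553e-05]), 'eef_pos': array([272.17388623, 562.22067678, 230.72956239]), 'eef_rot': array([ 2.23510914e-01,  9.74701257e-01, -5.69601798e-04, -8.48637530e-05]), 'ft_force': array([-0.2393661 ,  0.30977566,  0.38943659]), 'wrist_torque': array([-0.00367199, -0.02934161,  0.04489307]), 'gripper_force': 0.0, 'gripper_width': 85.68718264418837} 18.700000000000003
```

View pics/a.png

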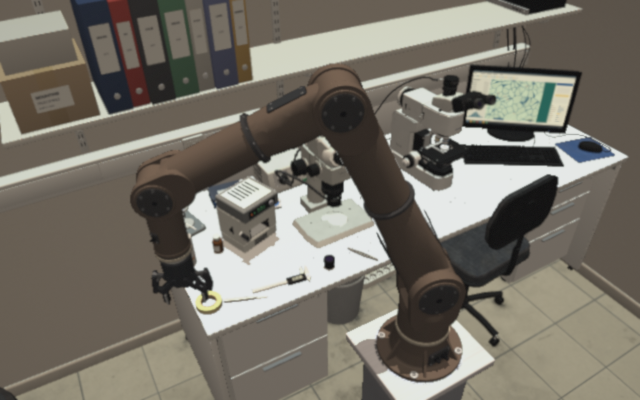

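View pics/b.png

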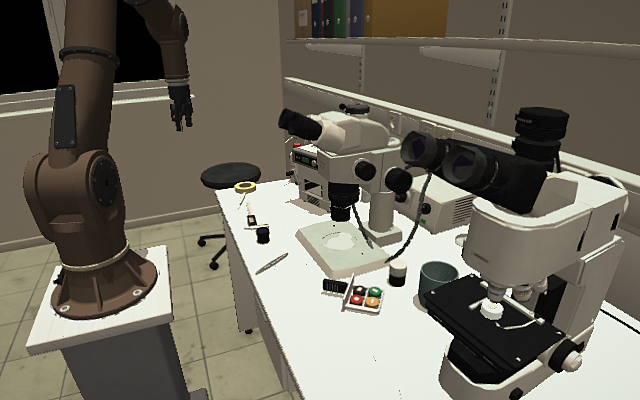

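Scene view shows the dryer at about (247,215) with the bottle at (218,244). The side view shows the tray at (360,293) with its grip at (335,286), the case at (397,272) and the loupe at (263,236).

```bash
sed -i 's|c\["rotation"\]=np.array(c\["rotation"\]); return c|q=np.array(c["rotation"]); c["rotation"]=q if q.shape==(3,3) else R.from_quat(q).as_matrix(); return c|' h.py
python3 - <<'E'
from h import *
import pickle
d=pickle.load(open("d0.pkl","rb"))
for n in("scene","side"): d[n]["rotation"]=R.from_quat(d[n]["rotation"]).as_matrix()
pickle.dump(d,open("d0.pkl","wb"))
cv2.imwrite("pics/w.png",np.vstack([d["wrist"]["frame"]])[...,::-1])
P=cloud(d["side"]); S=cloud(d["scene"])
for n,(u,v) in dict(tray=(360,293),red=(356,300),green=(375,292),ochre=(372,302),black=(360,290),case=(397,265),loupe=(263,230),mug=(438,268),gripA=(325,281),gripB=(347,288),stage=(345,240),scopehead=(340,118),bench=(300,310)).items(): print(n,P[v,u].round(0))
for n,(u,v) in dict(headtop=(248,195),bottle=(218,240),scopearm=(325,150),loupe=(329,258),bin=(350,220)).items(): print("s",n,S[v,u].round(0))
# dryer top
m=(abs(S[...,2]-203)<8)&(S[...,0]>250)
ys,xs=np.where(m); sel=(abs(xs-248)<45)&(abs(ys-200)<45)
q=S[ys[sel],xs[sel]]; print(len(q),np.median(q[:,2])); print(cv2.minAreaRect(q[:,:2].astype(np.float32)))
f=d["side"]["frame"][255:325,300:420]; cv2.imwrite("pics/c.png",cv2.resize(np.ascontiguousarray(f[...,::-1]),None,fx=6,fy=6,interpolation=cv2.INTER_CUBIC))
f=d["scene"]["frame"][165:285,190:310]; g=cv2.resize(np.ascontiguousarray(f[...,::-1]),(590,590),interpolation=cv2.INTER_CUBIC);cv2.imwrite("pics/e.png",g)
E
```

```text
tray [ 554. -286.   16.]
red [ 533. -305.   17.]
green [ 583. -303.   22.]
ochre [ 561. -327.   19.]
black [ 558. -278.   18.]
case [ 659. -271.   53.]
loupe [423.  58.  36.]
mug [ 721. -340.   69.]
gripA [ 488. -241.   39.]
gripB [ 524. -279.   34.]
stage [621. -76.  26.]
scopehead [ 587. -107.  373.]
bench [ 416. -266.   -0.]
s headtop [673. 225. 202.]
s bottle [678. 353.  52.]
s scopearm [576. -22. 352.]
s loupe [421.  55.  33.]
s bin [ 571. -122.   22.]
1207 202.44868298366168
((708.8757934570312, 162.34730529785156), (153.62474060058594, 300.7093505859375), 19.463794708251953)
```

View pics/w.png

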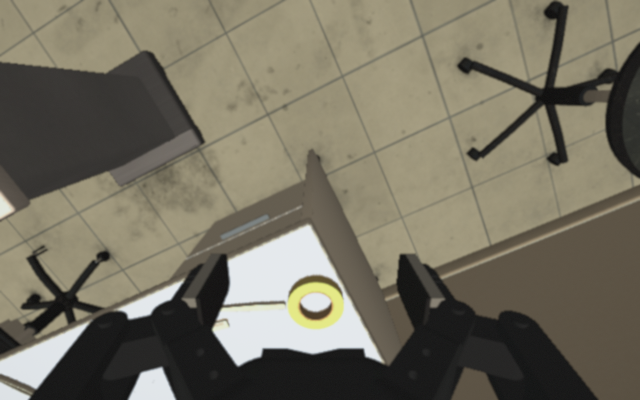

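View pics/c.png

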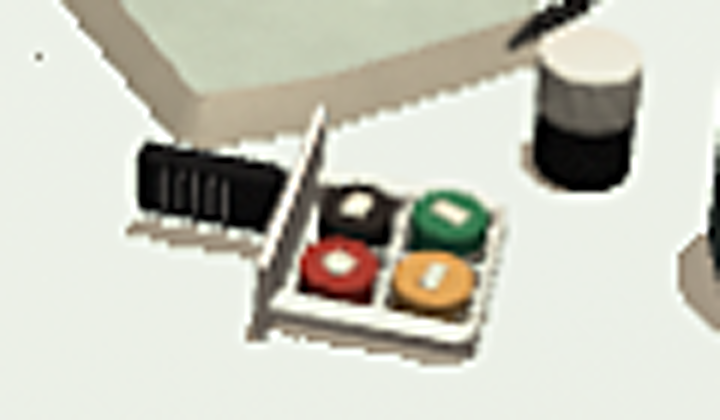

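The wrist sees only the bench corner and tape. The crop shows the tray turned roughly -40° with the grip to the front-left, close to the microscope stage; all four mounts are seated.

Run:
```python
from h import *
import pickle
d=pickle.load(open("d0.pkl","rb"))
P=cloud(d["side"]); S=cloud(d["scene"])
# dryer top rect: flood from headtop pixel
m=((abs(S[...,2]-203)<6)).astype(np.uint8)
n,l=cv2.connectedComponents(m,connectivity=4); k=l[195,248]; q=S[l==k]
r=cv2.minAreaRect(q[:,:2].astype(np.float32)); print(len(q),r,cv2.boxPoints(r).round())
# face: front-looking points
dz=S[...,2]; A=S.reshape(-1,3); A=A[~np.isnan(A[:,0])]
c=np.array(r[0])
for z0,z1 in((10,45),(100,145),(160,195)):
    s=A[(A[:,2]>z0)&(A[:,2]<z1)&(np.hypot(*(A[:,:2]-c).T)<130)]
    print(z0,len(s)); 
    if len(s):
        r2=cv2.minAreaRect(s[:,:2].astype(np.float32)); print(r2,cv2.boxPoints(r2).round().tolist())
# scope extents
B=np.vstack([A,P.reshape(-1,3)[~np.isnan(P.reshape(-1,3)[:,0])]])
for z0,z1 in((5,35),(35,120),(120,200),(200,280),(280,400)):
    s=B[(B[:,2]>z0)&(B[:,2]<z1)&(B[:,0]>400)&(B[:,0]<800)&(B[:,1]>-220)&(B[:,1]<120)]
    for y in range(-220,120,40):
        t=s[(s[:,1]>=y)&(s[:,1]<y+40)]
        if len(t)>5: print((z0,z1),y,"xmin",np.percentile(t[:,0],2).round())
```

```text
1113 ((684.7857055664062, 226.80343627929688), (151.91796875, 162.30958557128906), 20.360671997070312) [[585. 276.]
 [642. 124.]
 [784. 177.]
 [728. 329.]]
10 473
((657.019287109375, 251.01947021484375), (208.33779907226562, 103.56314086914062), 70.64203643798828) [[574.0, 170.0], [671.0, 136.0], [740.0, 332.0], [643.0, 366.0]]
100 525
((635.8517456054688, 254.569580078125), (202.84710693359375, 145.89572143554688), 71.01593017578125) [[534.0, 182.0], [672.0, 135.0], [738.0, 327.0], [600.0, 374.0]]
160 521
((683.4788818359375, 227.29180908203125), (160.23374938964844, 167.1529083251953), 17.679105758666992) [[582.0, 283.0], [633.0, 123.0], [785.0, 172.0], [734.0, 331.0]]
(5, 35) -220 xmin 523.0
(5, 35) -180 xmin 519.0
(5, 35) -140 xmin 518.0
(5, 35) -100 xmin 412.0
(5, 35) -60 xmin 442.0
(5, 35) -20 xmin 513.0
(5, 35) 20 xmin 403.0
(5, 35) 60 xmin 402.0
(5, 35) 100 xmin 425.0
(35, 120) -140 xmin 661.0
(35, 120) -100 xmin 581.0
(35, 120) -60 xmin 589.0
(35, 120) -20 xmin 701.0
(35, 120) 20 xmin 403.0
(35, 120) 60 xmin 404.0
(120, 200) -220 xmin 745.0
(120, 200) -180 xmin 712.0
(120, 200) -140 xmin 589.0
(120, 200) -100 xmin 574.0
(120, 200) -60 xmin 575.0
(120, 200) -20 xmin 642.0
(120, 200) 20 xmin 644.0
(120, 200) 60 xmin 739.0
(200, 280) -220 xmin 769.0
(200, 280) -180 xmin 623.0
(200, 280) -140 xmin 559.0
(200, 280) -100 xmin 553.0
(200, 280) -60 xmin 553.0
(200, 280) -20 xmin 615.0
(200, 280) 20 xmin 639.0
(200, 280) 60 xmin 650.0
(200, 280) 100 xmin 679.0
(280, 400) -180 xmin 551.0
(280, 400) -140 xmin 474.0
(280, 400) -100 xmin 468.0
(280, 400) -60 xmin 464.0
(280, 400) -20 xmin 468.0
```

View pics/e.png

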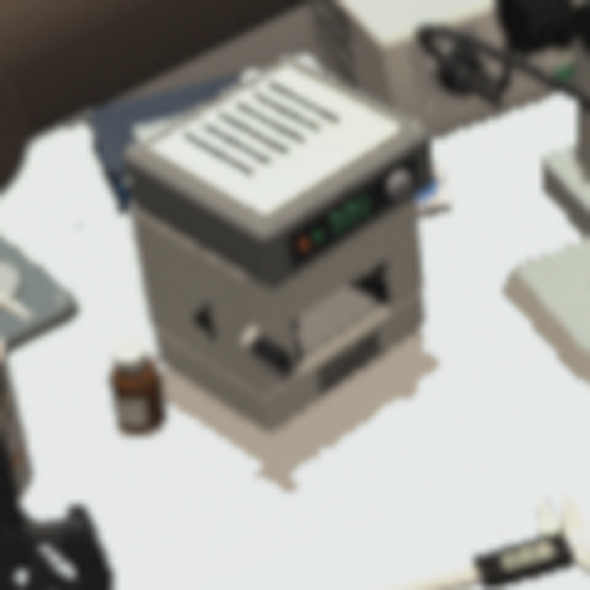

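Dryer: head-top rectangle centre (685,227), yaw about 20°, so its origin is about (704,234). The latch leans out and the bottle is at the left rear. Next: a helper that prints tool-frame rows, then a close look at the tray.

```bash
cat >> h.py <<'E'
def ori(yaw,L):
    a,l=np.radians(yaw),np.radians(L); c,s=np.cos(a),np.sin(a)
    z=np.array([np.sin(l)*c,np.sin(l)*s,-np.cos(l)]); x=-np.array([np.cos(l)*c,np.cos(l)*s,np.sin(l)])
    return R.from_matrix(np.stack([x,np.cross(z,x),z],1))
def plan(wps,step=36.,ang=6.5,pad=True):
    """wps: (tcp, yaw, lean); prints tool-frame rows from the measured pose"""
    o=readout.get_obs(); p=np.array(o["eef_pos"]); q=R.from_quat(o["eef_rot"]); rows=[]
    for P,y,L in wps:
        P=np.array(P,float); Q=ori(y,L); w=(q.inv()*Q).as_rotvec(degrees=True)
        n=max(1,int(np.ceil(max(np.linalg.norm(P-p)/step,np.linalg.norm(w)/ang)-1e-6)))
        for i in range(n):
            t=p+(P-p)/(n-i); T=q*R.from_rotvec((q.inv()*Q).as_rotvec()/(n-i))
            dp=q.inv().apply(t-p).round(1); dw=(q.inv()*T).as_rotvec(degrees=True).round(1)
            p=p+q.apply(dp); q=q*R.from_rotvec(dw,degrees=True); rows.append([dp.tolist(),dw.tolist()])
    while pad and len(rows)%8: rows.append([[0,0,0],[0,0,0]])
    for i in range(0,len(rows),8): print(str(rows[i:i+8]).replace(" ",""))
def st():
    o=readout.get_obs(); print("t %.2f"%o["time_s"],"p",o["eef_pos"].round(1),"x/z axes",R.from_quat(o["eef_rot"]).as_matrix()[:,[0,2]].T.round(3).tolist(),"F",o["ft_force"].round(1),"w",round(o["gripper_width"],1),"q",o["joint_positions"].round(2))
E
python3 - <<'E'
from h import *
plan([((370,220,250),-26,0),((430,-190,170),-40,38)])
E
```

```text
[[[-23.7,-26.5,-1.9],[-0.0,0.0,0.0]],[[-23.7,-26.5,-1.9],[-0.0,0.0,0.0]],[[-23.7,-26.6,-1.9],[-0.0,0.0,0.0]],[[-23.7,-26.5,-1.9],[-0.0,0.0,0.0]],[[-23.7,-26.6,-1.9],[-0.0,0.0,0.0]],[[-23.7,-26.5,-1.9],[-0.0,0.0,0.0]],[[-23.7,-26.6,-1.9],[-0.0,0.0,0.0]],[[-23.8,-26.5,-1.9],[-0.0,0.0,0.1]]]
[[[-23.8,-26.5,-1.9],[-0.0,0.0,0.0]],[[-23.8,-26.5,-1.8],[-0.1,0.0,0.1]],[[-19.5,-28.5,6.6],[0.4,-3.2,1.1]],[[-19.6,-28.1,7.9],[0.4,-3.1,1.1]],[[-19.7,-27.7,9.2],[0.4,-3.2,1.1]],[[-19.7,-27.2,10.5],[0.4,-3.1,1.1]],[[-19.6,-26.7,11.7],[0.4,-3.2,1.1]],[[-19.4,-26.3,13.0],[0.4,-3.1,1.1]]]
[[[-19.2,-25.8,14.3],[0.4,-3.1,1.1]],[[-18.8,-25.4,15.5],[0.4,-3.2,1.2]],[[-18.5,-24.8,16.7],[0.4,-3.1,1.1]],[[-18.0,-24.4,17.8],[0.4,-3.2,1.2]],[[-17.5,-23.9,19.0],[0.4,-3.1,1.1]],[[-16.8,-23.4,20.0],[0.3,-3.2,1.2]],[[0,0,0],[0,0,0]],[[0,0,0],[0,0,0]]]
```

Request:
drive_tool(deltas=[[[-24,-26.5,-2],[0,0,0]],[[-24,-26.5,-2],[0,0,0]],[[-24,-26.5,-2],[0,0,0]],[[-24,-26.5,-2],[0,0,0]],[[-24,-26.5,-2],[0,0,0]],[[-24,-26.5,-2],[0,0,0]],[[-24,-26.5,-2],[0,0,0]],[[-24,-26.5,-2],[0,0,0]]], fingers=0.1, squeeze=60)

```text
time_s: 0.82
eef_pos: [352.8, 286.2, 247.3]
eef_rot: [0.224, 0.975, 0.0, -0.0]
ft_force: [0.4, -0.2, -0.2]
gripper_width: 38.3
gripper_force: 0.0
```

Request:
drive_tool(deltas=[[[-24,-26.5,-2],[0,0,0]],[[-24,-26.5,-2],[0,0,0]],[[-20,-28.5,7],[0.4,-3.2,1.1]],[[-20,-28,8],[0.4,-3.2,1.1]],[[-20,-28,9],[0.4,-3.2,1.1]],[[-20,-27,10],[0.4,-3.2,1.1]],[[-20,-27,12],[0.4,-3.2,1.1]],[[-19,-26,13],[0.4,-3.2,1.1]]])

```text
time_s: 1.48
eef_pos: [404.9, 12.3, 211.6]
eef_rot: [0.276, 0.946, -0.058, 0.159]
ft_force: [1.5, -0.5, 1.0]
gripper_width: 38.3
gripper_force: 0.0
```

Request:
drive_tool(deltas=[[[-19,-26,14],[0.4,-3.2,1.1]],[[-19,-25,15],[0.4,-3.2,1.1]],[[-18.5,-25,17],[0.4,-3.2,1.1]],[[-18,-24,18],[0.4,-3.2,1.2]],[[-17.5,-24,19],[0.4,-3.2,1.2]],[[-17,-23,20],[0.4,-3.2,1.2]],[[0,0,0],[0,0,0]],[[0,0,0],[0,0,0]]])

```text
time_s: 2.15
eef_pos: [433.9, -169.4, 178.6]
eef_rot: [0.318, 0.894, -0.11, 0.295]
ft_force: [-0.3, 0.0, 0.7]
gripper_width: 38.9
gripper_force: 0.0
```

Run:
```python
from h import *
import pickle
st(); c=cam("wrist"); save(c,"w2"); pickle.dump(c,open("w2.pkl","wb"))
s=cam("scene"); pickle.dump(s,open("s2.pkl","wb"))
```

```text
t 2.15 p [ 433.9 -169.4  178.6] x/z axes [[-0.623, 0.504, -0.598], [0.458, -0.384, -0.802]] F [-0.3  0.   0.7] w 38.9 q [-0.46  0.03  0.39  2.53  1.37  0.43 -0.43]
```

View pics/w2.png

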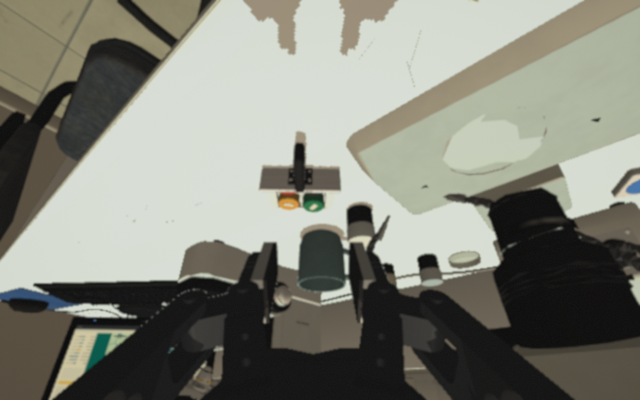

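The wrist view (upside down) shows the grip at (300,165), the plate around (300,180) and the stage corner at (350,140).

Run:
```python
from h import *
import pickle
c=pickle.load(open("w2.pkl","rb")); P=cloud(c); f=c["frame"].astype(int)
v,u=np.mgrid[:400,:640]; roi=(u>250)&(u<346)&(v>120)&(v<215)
g=roi&(f.max(2)<70)&(P[...,2]>8)&(P[...,2]<50)&(v<192); q=P[g]; print("grip",len(q),q.min(0).round(),q.max(0).round())
r=cv2.minAreaRect(q[:,:2].astype(np.float32)); print(r,cv2.boxPoints(r).round(1).tolist())
print("z pct",np.percentile(q[:,2],[5,50,95,99]))
t=q[q[:,2]>37]; print("top",len(t)); mu=t.mean(0); w,V=np.linalg.eigh(np.cov(t[:,:2].T)); print(mu,V[:,1],np.degrees(np.arctan2(V[1,1],V[0,1])), "ext",np.ptp((t[:,:2]-mu[:2])@V[:,1]),np.ptp((t[:,:2]-mu[:2])@V[:,0]))
# plate top edge
p=roi&(P[...,2]>2)&(P[...,2]<42)&(f.max(2)>=70)&(v>160)&(v<195)&(u>255)&(u<345); t=P[p]; print("plate",len(t),np.percentile(t[:,2],[2,98]))
r=cv2.minAreaRect(t[:,:2].astype(np.float32)); print(r,cv2.boxPoints(r).round(1).tolist())
# stage corner
s=(u>346)&(u<460)&(v>90)&(v<210)&(P[...,2]>5)&(P[...,2]<40)
t=P[s]; i=np.argmin(t@np.array([1,1,0.])); print("stage min x",t[t[:,0].argmin()].round(),"min y",t[t[:,1].argmin()].round(), "toward grip",t[np.linalg.norm(t[:,:2]-[501,-254],axis=1).argmin()].round())
S=pickle.load(open("s2.pkl","rb")); save(S,"s2")
```

```text
grip 629 [ 481. -280.    8.] [ 539. -229.   42.]
((507.84417724609375, -248.441162109375), (30.29021453857422, 58.44154739379883), 44.048065185546875) [[476.6000061035156, -238.0], [517.2999877929688, -280.0], [539.0, -258.8999938964844], [498.3999938964844, -216.89999389648438]]
z pct [11.86065145 36.98395755 41.55757134 42.05714031]
top 313
[ 501.67189061 -246.86179045   40.49101729] [-0.76083732  0.64894266] 139.53806964629658 ext 51.86001236346473 11.962247253003579
plate 1626 [ 3.16119591 37.50138396]
((541.0401000976562, -278.896484375), (98.38673400878906, 106.67455291748047), 11.298868179321289) [[482.3999938964844, -236.1999969482422], [503.29998779296875, -340.79998779296875], [599.7000122070312, -321.6000061035156], [578.7999877929688, -217.0]]
stage min x [ 515. -116.    6.] min y [ 644. -269.    6.] toward grip [ 531. -200.    6.]
```

Run:
```python
from h import *
plan([((473,-222.4,67),-40.5,40)],30); plan([((473,-222.4,67),-40.5,40),((507.2,-251.6,13.4),-40.5,40)],14,pad=False)
```

```text
[[[3.2,-3.4,25.6],[0.1,-0.7,0.2]],[[3.5,-3.4,25.6],[0.1,-0.6,0.3]],[[3.8,-3.4,25.6],[0.1,-0.7,0.2]],[[4.1,-3.4,25.5],[0.1,-0.6,0.3]],[[4.3,-3.3,25.6],[0.1,-0.7,0.2]],[[0,0,0],[0,0,0]],[[0,0,0],[0,0,0]],[[0,0,0],[0,0,0]]]
[[[1.6,-1.7,12.8],[0.0,-0.3,0.1]],[[1.7,-1.7,12.8],[0.1,-0.3,0.1]],[[1.7,-1.7,12.8],[0.0,-0.3,0.1]],[[1.8,-1.7,12.8],[0.1,-0.3,0.1]],[[1.9,-1.7,12.8],[0.0,-0.3,0.1]],[[1.9,-1.7,12.8],[0.1,-0.4,0.1]],[[2.0,-1.7,12.8],[0.0,-0.3,0.2]],[[2.1,-1.7,12.8],[0.1,-0.4,0.1]]]
[[[2.2,-1.7,12.7],[0.0,-0.3,0.2]],[[2.2,-1.6,12.7],[0.1,-0.4,0.1]],[[0.0,-0.0,14.0],[-0.0,0.0,0.0]],[[0.0,-0.0,14.0],[-0.0,0.0,0.0]],[[0.0,-0.0,14.0],[-0.0,0.0,0.0]],[[0.0,-0.0,14.0],[-0.0,0.0,0.0]],[[0.1,-0.0,14.0],[-0.0,0.0,0.0]]]
```

Request:
drive_tool(deltas=[[[3.5,-3.4,25.6],[0.1,-0.7,0.2]],[[3.5,-3.4,25.6],[0.1,-0.7,0.2]],[[3.8,-3.4,25.6],[0.1,-0.6,0.3]],[[4,-3.4,25.6],[0.1,-0.6,0.3]],[[4,-3.4,25.6],[0.1,-0.7,0.2]],[[0,0,0],[0,0,0]],[[0,0,0],[0,0,0]],[[0,0,0],[0,0,0]]])

```text
time_s: 2.92
eef_pos: [464.8, -214.2, 101.6]
eef_rot: [0.323, 0.882, -0.124, 0.32]
ft_force: [0.2, -0.6, -0.3]
gripper_width: 38.5
gripper_force: 0.0
```

Run:
```python
from h import *
st(); c=cam("wrist"); save(c,"w3"); P=cloud(c); f=c["frame"].astype(int); v,u=np.mgrid[:400,:640]
g=(f.max(2)<70)&(abs(P[...,2]-40)<3)&(np.hypot(P[...,0]-502,P[...,1]+247)<40); t=P[g]; mu=t.mean(0); w,V=np.linalg.eigh(np.cov(t[:,:2].T)); print(len(t),mu,np.degrees(np.arctan2(V[1,1],V[0,1])), "ext",np.ptp((t[:,:2]-mu[:2])@V[:,1]),np.ptp((t[:,:2]-mu[:2])@V[:,0]))
a=np.radians(-40.5); e=np.array([np.cos(a),np.sin(a)])
print("axial range",np.percentile((t[:,:2]-[501.7,-246.9])@e,[1,99]))
p=(f.max(2)>=70)&(P[...,2]>5)&(P[...,2]<38)&(np.hypot(P[...,0]-523,P[...,1]+265)<60); t=P[p]; s=(t[:,:2]-[501.7,-246.9])@e; print("plate axial pct",len(t),np.percentile(s,[2,10,50,90]), np.histogram(s,20))
plan([((507.2,-251.6,13.4),-40.5,40)],14)
```

```text
t 2.92 p [ 464.8 -214.2  101.6] x/z axes [[-0.586, 0.49, -0.645], [0.484, -0.426, -0.764]] F [ 0.2 -0.6 -0.3] w 38.5 q [-0.06  0.35  0.1   2.57  2.25  0.51 -1.31]
515 [ 500.22378415 -245.88170276   40.32459753] 139.52658449476638 ext 55.37843641777076 11.889611974849728
axial range [-23.22844658  29.21432624]
plate axial pct 2701 [-18.76033851  34.17789351  35.18468986  36.68622442] (array([  58,   10,    4,    0,    0,    0,    0,    0,    0,   31, 2418,
         22,    0,    0,    0,    0,    0,    0,   80,   78]), array([-22.34013854, -16.8399743 , -11.33981007,  -5.83964584,
        -0.3394816 ,   5.16068263,  10.66084687,  16.1610111 ,
        21.66117533,  27.16133957,  32.6615038 ,  38.16166804,
        43.66183227,  49.1619965 ,  54.66216074,  60.16232497,
        65.66248921,  71.16265344,  76.66281767,  82.16298191,
        87.66314614]))
[[[1.8,-0.1,13.0],[-0.1,0.0,0.1]],[[1.8,-0.1,13.0],[-0.0,0.0,0.1]],[[1.8,-0.1,13.1],[-0.1,0.0,0.0]],[[1.8,-0.2,13.0],[-0.0,0.0,0.1]],[[1.8,-0.2,13.1],[-0.1,0.1,0.0]],[[1.8,-0.2,13.0],[-0.0,0.0,0.1]],[[1.8,-0.2,13.1],[-0.1,0.1,0.0]],[[1.7,-0.1,13.0],[-0.0,0.0,0.1]]]
```

Request:
drive_tool(deltas=[[[1.6,-0.2,13.2],[0,0,0]],[[1.6,-0.2,13.2],[0,0,0]],[[1.6,-0.2,13.2],[0,0,0]],[[1.6,-0.2,13.2],[0,0,0.1]],[[0,0,0],[0,0,0]],[[0,0,0],[0,0,0]],[[0,0,0],[0,0,0]],[[0,0,0],[0,0,0]]])

```text
time_s: 3.63
eef_pos: [486.7, -233.5, 57.6]
eef_rot: [0.323, 0.882, -0.123, 0.321]
ft_force: [-0.2, -0.1, -0.6]
gripper_width: 38.5
gripper_force: 0.0
```

Run:
```python
from h import *
st(); plan([((508.7,-252.9,13.4),-40.5,40)],12)
```

```text
t 3.63 p [ 486.7 -233.5   57.6] x/z axes [[-0.585, 0.49, -0.646], [0.487, -0.425, -0.763]] F [-0.2 -0.1 -0.6] w 38.5 q [ 0.06  0.5   0.02  2.53  2.43  0.61 -1.46]
[[[1.2,-0.0,10.5],[-0.1,0.1,0.1]],[[1.2,-0.0,10.6],[-0.1,0.0,0.1]],[[1.3,-0.1,10.5],[-0.1,0.1,0.1]],[[1.2,-0.1,10.6],[-0.1,0.0,0.0]],[[1.2,-0.0,10.5],[-0.0,0.1,0.1]],[[0,0,0],[0,0,0]],[[0,0,0],[0,0,0]],[[0,0,0],[0,0,0]]]
```

Request:
drive_tool(deltas=[[[1.2,-0.1,10.5],[-0.1,0.1,0.1]],[[1.2,-0.1,10.5],[-0.1,0.1,0.1]],[[1.2,-0.1,10.5],[-0.1,0,0.1]],[[1.2,-0.1,10.5],[-0.1,0,0]],[[1.2,0,10.5],[0,0,0]],[[0,0,0],[0,0,0]],[[0,0,0],[0,0,0]],[[0,0,0],[0,0,0]]])

```text
time_s: 4.3
eef_pos: [507.9, -253.4, 12.9]
eef_rot: [0.325, 0.882, -0.119, 0.32]
ft_force: [-0.8, -0.1, 1.1]
gripper_width: 38.8
gripper_force: 0.0
```

Request:
drive_tool(deltas=[[[0,0,0],[0,0,0]],[[0,0,0],[0,0,0]],[[0,0,0],[0,0,0]],[[0,0,0],[0,0,0]],[[0,0,0],[0,0,0]],[[0,0,0],[0,0,0]],[[0,0,0],[0,0,0]],[[0,0,0],[0,0,0]]], fingers=1, squeeze=80)

```text
time_s: 4.97
eef_pos: [508.3, -253.4, 12.9]
eef_rot: [0.325, 0.882, -0.119, 0.321]
ft_force: [-3.9, 3.2, 8.6]
gripper_width: 11.2
gripper_force: 77.8
```

Run:
```python
from h import *
st()
```

```text
t 4.97 p [ 508.3 -253.4   12.9] x/z axes [[-0.583, 0.497, -0.643], [0.489, -0.418, -0.766]] F [-3.9  3.2  8.6] w 11.2 q [ 0.16  0.64 -0.02  2.48  2.55  0.69 -1.53]
```

Run:
```python
from h import *
plan([((508,-253,55),-40.3,40.2),((500,-247,94),-40.3,40.2)],12)
import pickle
P=np.vstack([cloud(pickle.load(open(n,"rb"))).reshape(-1,3) for n in("w2.pkl","s2.pkl")]+[cloud(pickle.load(open("d0.pkl","rb"))["side"]).reshape(-1,3)])
s=P[(P[:,2]>45)&(P[:,2]<180)&(P[:,0]>440)&(P[:,0]<640)&(P[:,1]>-230)&(P[:,1]<110)]
for y in range(-230,110,30):
    t=s[(s[:,1]>=y)&(s[:,1]<y+30)]
    if len(t)>3: print(y,len(t),t[:,0].min().round(),t[t[:,0].argmin(),2].round())
```

```text
[[[-6.7,0.0,-8.1],[-0.0,-0.0,-0.0]],[[-6.7,0.0,-8.2],[-0.1,-0.1,-0.0]],[[-6.7,0.0,-8.1],[-0.0,-0.0,-0.0]],[[-6.6,0.1,-8.2],[-0.1,-0.1,-0.1]],[[-4.4,-0.2,-9.0],[0.0,0.0,0.0]],[[-4.4,-0.1,-9.1],[0.0,0.0,0.0]],[[-4.4,-0.2,-9.0],[0.0,0.0,0.0]],[[-4.4,-0.1,-9.1],[0.0,0.0,0.0]]]
-170 5 440.0 177.0
-140 63 601.0 155.0
-110 3230 573.0 155.0
-80 4956 569.0 173.0
-50 1935 578.0 178.0
```

Request:
drive_tool(deltas=[[[-3,0,-4],[0,0,0]],[[-6.7,0,-8.2],[0,0,0]],[[-6.7,0,-8.2],[0,0,0]],[[-6.7,0,-8.2],[0,0,0]],[[-6,0,-8.5],[0,0,0]],[[-4.4,-0.1,-9],[0,0,0]],[[-4.4,-0.1,-9],[0,0,0]],[[-4,-0.1,-8],[0,0,0]]])

```text
time_s: 5.63
eef_pos: [500.8, -247.9, 87.8]
eef_rot: [0.325, 0.882, -0.119, 0.32]
ft_force: [0.2, 0.3, -2.8]
gripper_width: 10.7
gripper_force: 78.1
```

Run:
```python
from h import *
st()
plan([((440,-170,94),-58,40.2),((430,-60,94),-60,40.2),((440,80,94),-50,40.2)],20,4)
import pickle
c=cam("side"); pickle.dump(c,open("side3.pkl","wb")); cv2.imwrite("pics/side3.png",cv2.resize(np.ascontiguousarray(c["frame"][200:340,250:450,::-1]),None,fx=4,fy=4))
```

```text
t 5.63 p [ 500.8 -247.9   87.8] x/z axes [[-0.584, 0.498, -0.641], [0.487, -0.417, -0.767]] F [ 0.2  0.3 -2.8] w 10.7 q [ 0.05  0.42  0.1   2.48  2.39  0.47 -1.35]
[[[14.1,3.9,-13.4],[2.2,-0.1,2.7]],[[14.2,2.8,-13.5],[2.2,-0.1,2.7]],[[14.2,1.6,-13.6],[2.3,-0.0,2.7]],[[14.3,0.3,-13.7],[2.2,-0.1,2.7]],[[14.3,-0.8,-13.7],[2.3,-0.0,2.6]],[[12.5,8.3,-10.6],[0.2,-0.0,0.3]],[[12.6,8.2,-10.6],[0.2,-0.0,0.3]],[[12.6,8.1,-10.7],[0.2,-0.0,0.2]]]
[[[12.7,8.0,-10.7],[0.2,-0.0,0.3]],[[12.7,7.9,-10.7],[0.2,-0.0,0.2]],[[12.8,7.9,-10.7],[0.3,-0.0,0.3]],[[11.1,9.8,-9.4],[-0.8,-0.0,-1.0]],[[10.9,10.1,-9.2],[-0.8,-0.0,-1.0]],[[10.8,10.5,-9.1],[-0.8,-0.0,-0.9]],[[10.6,10.8,-8.9],[-0.8,-0.0,-1.0]],[[10.4,11.0,-8.8],[-0.8,-0.0,-0.9]]]
[[[10.2,11.3,-8.6],[-0.8,-0.0,-1.0]],[[10.0,11.7,-8.5],[-0.8,-0.0,-0.9]],[[9.8,11.9,-8.3],[-0.9,-0.0,-1.0]],[[0,0,0],[0,0,0]],[[0,0,0],[0,0,0]],[[0,0,0],[0,0,0]],[[0,0,0],[0,0,0]],[[0,0,0],[0,0,0]]]
```

View pics/side3.png

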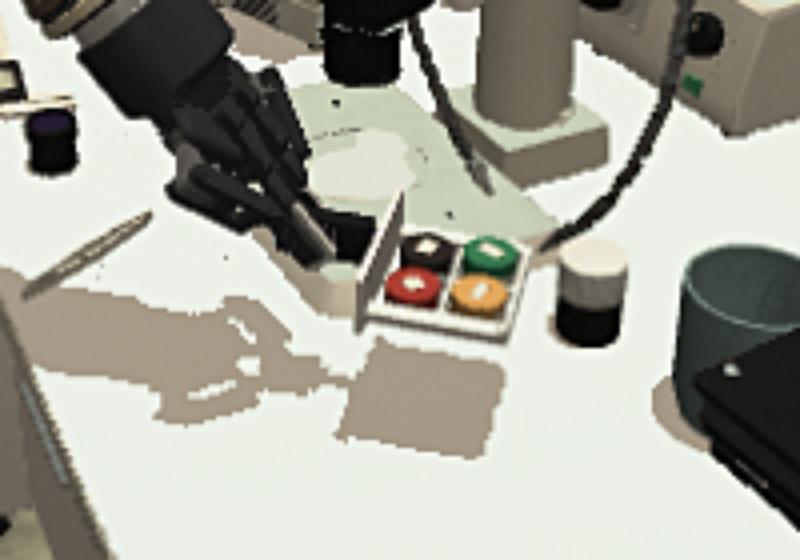

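The tray is lifted and level with all four mounts in it. Carrying it around the front of the microscope.

Request:
drive_tool(deltas=[[[7,2,-6.5],[1.1,0,1.3]],[[14,3,-13.4],[2.2,0,2.7]],[[14,2,-13.5],[2.2,0,2.7]],[[14,1,-13.5],[2.2,0,2.7]],[[14,0,-13.6],[2.2,0,2.7]],[[14,4,-13],[1.5,0,1.5]],[[12.5,8,-10.6],[0.2,0,0.3]],[[12.5,8,-10.6],[0.2,0,0.3]]])

```text
time_s: 6.35
eef_pos: [436.3, -123.4, 94.3]
eef_rot: [0.463, 0.818, -0.168, 0.297]
ft_force: [0.1, -0.6, -1.6]
gripper_width: 10.9
gripper_force: 78.2
```

Run:
```python
from h import *
st()
plan([((430,-60,94),-60,40.2),((440,80,94),-50,40.2),((480,135,94),-5,40.2)],20,4)
```

```text
t 6.35 p [ 436.3 -123.4   94.3] x/z axes [[-0.396, 0.657, -0.642], [0.331, -0.55, -0.767]] F [ 0.1 -0.6 -1.6] w 10.9 q [-0.54  0.39  0.17  2.51  1.4   0.63 -1.17]
[[[11.1,6.8,-9.2],[0.2,-0.1,0.2]],[[11.1,6.8,-9.2],[0.2,-0.1,0.2]],[[11.1,6.7,-9.3],[0.1,-0.0,0.2]],[[11.1,6.6,-9.3],[0.2,-0.1,0.2]],[[11.1,9.8,-9.4],[-0.8,0.0,-1.0]],[[10.9,10.2,-9.2],[-0.8,0.0,-0.9]],[[10.8,10.5,-9.1],[-0.8,0.0,-1.0]],[[10.6,10.8,-9.0],[-0.8,0.0,-0.9]]]
[[[10.4,11.0,-8.8],[-0.8,0.0,-1.0]],[[10.2,11.3,-8.6],[-0.8,0.0,-0.9]],[[10.0,11.6,-8.5],[-0.8,0.0,-1.0]],[[9.8,12.0,-8.4],[-0.9,0.0,-0.9]],[[1.0,5.5,-0.9],[-2.4,0.0,-2.9]],[[0.8,5.6,-0.6],[-2.4,0.0,-2.9]],[[0.5,5.6,-0.4],[-2.4,-0.0,-2.9]],[[0.2,5.7,-0.2],[-2.4,-0.0,-2.9]]]
[[[-0.1,5.7,0.1],[-2.4,-0.0,-2.9]],[[-0.4,5.6,0.3],[-2.4,-0.0,-2.8]],[[-0.6,5.6,0.5],[-2.4,-0.0,-2.9]],[[-0.9,5.5,0.8],[-2.4,-0.0,-2.8]],[[-1.2,5.4,1.0],[-2.5,-0.0,-2.9]],[[-1.5,5.3,1.2],[-2.4,-0.0,-2.8]],[[-1.7,5.2,1.4],[-2.5,-0.0,-2.9]],[[-2.0,5.1,1.7],[-2.4,-0.1,-2.8]]]
```

Tracking well.

Request:
drive_tool(deltas=[[[11,7,-9.3],[0.2,0,0.2]],[[11,7,-9.3],[0.2,0,0.2]],[[11,7,-9.3],[0.2,0,0.2]],[[11,7,-9.3],[0.2,0,0.2]],[[11,9.8,-9.3],[-0.8,0,-1]],[[11,10,-9.2],[-0.8,0,-1]],[[10.8,10.5,-9.1],[-0.8,0,-1]],[[10.6,11,-9],[-0.8,0,-1]]])

```text
time_s: 7.02
eef_pos: [436.5, 10.1, 94.6]
eef_rot: [0.433, 0.834, -0.159, 0.302]
ft_force: [-0.2, 0.0, -2.9]
gripper_width: 11.0
gripper_force: 78.4
```

Request:
drive_tool(deltas=[[[10.4,11,-8.8],[-0.8,0,-1]],[[10.2,11.3,-8.6],[-0.8,0,-0.9]],[[10,11.6,-8.5],[-0.8,0,-1]],[[9,11,-8],[-1,0,-1]],[[1,5.5,-0.9],[-2.4,0,-2.9]],[[0.8,5.6,-0.6],[-2.4,0,-2.9]],[[0.5,5.6,-0.4],[-2.4,0,-2.9]],[[0.2,5.7,-0.2],[-2.4,0,-2.9]]])

```text
time_s: 7.68
eef_pos: [454.6, 97.2, 95.0]
eef_rot: [0.278, 0.898, -0.103, 0.325]
ft_force: [-0.1, -0.7, -1.9]
gripper_width: 10.8
gripper_force: 78.3
```

Run:
```python
from h import *
st()
plan([((480,135,94),-5,40.2),((505,161,100),20,40.2)],20,4)
```

```text
t 7.68 p [454.6  97.2  95. ] x/z axes [[-0.634, 0.432, -0.641], [0.527, -0.365, -0.767]] F [-0.1 -0.7 -1.9] w 10.8 q [-0.86  0.41 -0.03  2.44  1.31  0.73 -1.11]
[[[0.1,5.7,0.0],[-2.4,-0.0,-2.8]],[[-0.2,5.7,0.3],[-2.4,-0.1,-2.8]],[[-0.4,5.6,0.5],[-2.4,-0.0,-2.8]],[[-0.7,5.6,0.8],[-2.4,-0.1,-2.8]],[[-1.0,5.5,1.0],[-2.4,-0.0,-2.8]],[[-1.3,5.4,1.2],[-2.4,-0.0,-2.8]],[[-1.5,5.3,1.4],[-2.4,-0.1,-2.8]],[[-1.7,5.2,1.7],[-2.3,-0.0,-2.8]]]
[[[-3.0,4.0,1.4],[-2.3,-0.0,-2.7]],[[-3.2,3.8,1.6],[-2.3,-0.0,-2.7]],[[-3.4,3.6,1.7],[-2.3,-0.0,-2.7]],[[-3.6,3.3,1.9],[-2.3,-0.0,-2.8]],[[-3.7,3.1,2.0],[-2.3,-0.0,-2.7]],[[-3.8,2.8,2.1],[-2.3,-0.0,-2.8]],[[-4.0,2.6,2.3],[-2.3,-0.0,-2.7]],[[0,0,0],[0,0,0]]]
```

Request:
drive_tool(deltas=[[[0,5.7,0],[-2.4,0,-2.8]],[[-0.2,5.7,0.3],[-2.4,0,-2.8]],[[-0.4,5.6,0.5],[-2.4,0,-2.8]],[[-0.7,5.6,0.8],[-2.4,0,-2.8]],[[-1,5.5,1],[-2.4,0,-2.8]],[[-1.3,5.4,1.2],[-2.4,0,-2.8]],[[-1.5,5.3,1.4],[-2.4,0,-2.8]],[[-1.7,5.2,1.6],[-2.4,0,-2.8]]])

```text
time_s: 8.35
eef_pos: [480.0, 134.8, 94.2]
eef_rot: [0.041, 0.939, -0.013, 0.341]
ft_force: [0.6, 0.3, -3.3]
gripper_width: 11.1
gripper_force: 78.4
```

Request:
drive_tool(deltas=[[[-3,4,1.4],[-2.3,0,-2.7]],[[-3.2,3.8,1.6],[-2.3,0,-2.7]],[[-3.4,3.6,1.7],[-2.3,0,-2.7]],[[-3.6,3.3,1.9],[-2.3,0,-2.7]],[[-3.7,3,2],[-2.3,0,-2.7]],[[-3.8,2.8,2],[-2,0,-2.4]],[[-4,2.6,2.2],[-1.6,0,-2]],[[0,0,0],[0,0,0]]])

```text
time_s: 9.02
eef_pos: [506.2, 158.9, 100.6]
eef_rot: [-0.148, 0.928, 0.056, 0.338]
ft_force: [0.8, -0.5, -3.3]
gripper_width: 11.2
gripper_force: 78.4
```

Run:
```python
from h import *
import pickle
st()
c=cam("wrist"); pickle.dump(c,open("w4.pkl","wb")); s=cam("scene"); pickle.dump(s,open("s4.pkl","wb"))
cv2.imwrite("pics/m4.png",np.vstack([cv2.resize(np.ascontiguousarray(c["frame"][::-1,::-1][0:400]),(480,300)),cv2.resize(np.ascontiguousarray(s["frame"][170:290,190:382]),(480,300),interpolation=cv2.INTER_CUBIC)])[...,::-1])
```

```text
t 9.02 p [506.2 158.9 100.6] x/z axes [[-0.728, -0.237, -0.643], [0.61, 0.204, -0.765]] F [ 0.8 -0.5 -3.3] w 11.2 q [-0.19  0.37 -0.34  2.53  2.68  0.49 -1.23]
```

View pics/m4.png

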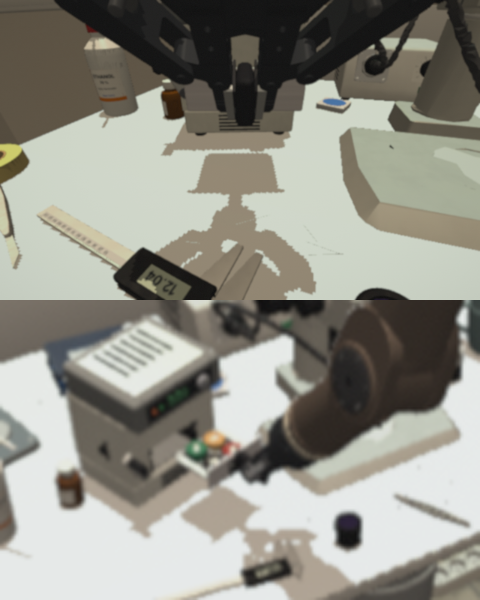

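The tray is in front of the dryer with the latch leaning out and the mounts seated. Next I measure the dryer's face from the close wrist view and the earlier unobstructed scene view.

Run:
```python
from h import *
import pickle
def line(q,nm):
    # robust line x' = a + b y' in approx dryer frame yaw 20
    a=np.radians(20); e=np.array([np.cos(a),np.sin(a)]); n=np.array([-e[1],e[0]]); o=np.array([704,234])
    X=(q[:,:2]-o)@e; Y=(q[:,:2]-o)@n; k=np.ones(len(X),bool)
    for _ in range(8):
        b=np.polyfit(Y[k],X[k],1); r=X-np.polyval(b,Y); k=abs(r)<max(2,2*np.std(r[k]))
    print(nm,len(q),k.sum(),"x at y0 %.1f"%b[1],"yaw corr %.2f"%(-np.degrees(np.arctan(b[0]))),"Y range",np.percentile(Y[k],[0.5,99.5]).round(1))
for f in("w4.pkl","s2.pkl","s4.pkl"):
    c=pickle.load(open(f,"rb")); A=cloud(c).reshape(-1,3); A=A[~np.isnan(A[:,0])]
    a=np.radians(20); e=np.array([np.cos(a),np.sin(a)]); n=np.array([-e[1],e[0]]); X=(A[:,:2]-[704,234])@e; Y=(A[:,:2]-[704,234])@n
    for z0,z1,xa in((8,44,-70),(97,145,-70),(156,198,-95)):
        s=(A[:,2]>z0)&(A[:,2]<z1)&(abs(X-xa)<12)&(abs(Y)<95)
        if s.sum()>60: line(A[s],(f,z0,z1))
c=pickle.load(open("s2.pkl","rb")); S=cloud(c); m=(abs(S[...,2]-203)<6).astype(np.uint8); nn,l=cv2.connectedComponents(m,connectivity=4); q=S[l==l[195,248]]
print(cv2.minAreaRect(q[:,:2].astype(np.float32)), np.median(q[:,2]))
```

```text
('w4.pkl', 8, 44) 3259 3209 x at y0 -66.1 yaw corr -0.44 Y range [-77.3  79. ]
('w4.pkl', 97, 145) 1276 1268 x at y0 -66.4 yaw corr -0.50 Y range [-24.6   9. ]
('w4.pkl', 156, 198) 106 99 x at y0 -90.0 yaw corr 0.50 Y range [-76.7  79.2]
('s2.pkl', 8, 44) 264 209 x at y0 -65.5 yaw corr -0.73 Y range [-79.   77.9]
('s2.pkl', 97, 145) 294 247 x at y0 -65.6 yaw corr -0.53 Y range [-77.7  80.6]
('s2.pkl', 156, 198) 378 308 x at y0 -91.1 yaw corr -0.73 Y range [-76.9  80. ]
('s4.pkl', 8, 44) 164 148 x at y0 -66.2 yaw corr -1.62 Y range [-20.6  80.7]
('s4.pkl', 97, 145) 300 262 x at y0 -65.4 yaw corr -0.73 Y range [-81.3  81.3]
('s4.pkl', 156, 198) 361 316 x at y0 -91.2 yaw corr -0.64 Y range [-77.3  79.1]
((685.1958618164062, 227.91983032226562), (150.5782470703125, 164.97860717773438), 20.373275756835938) 202.73559718738437
```

```bash
cat >> h.py <<'E'
O=np.array([707.5,236.2]); YAW=19.4
def D(x,y=0):
    a=np.radians(YAW); return O+np.array([np.cos(a)*x-np.sin(a)*y,np.sin(a)*x+np.cos(a)*y])
def dst():
    o=readout.get_obs(); a=np.radians(YAW); d=np.array(o["eef_pos"][:2])-O; m=R.from_quat(o["eef_rot"]).as_matrix(); f=o["ft_force"]
    print("t %.2f dryer x %.1f y %.1f z %.1f"%(o["time_s"],d@[np.cos(a),np.sin(a)],d@[-np.sin(a),np.cos(a)],o["eef_pos"][2]),"yaw %.2f lean %.2f roll %.2f"%(np.degrees(np.arctan2(-m[0,1],m[1,1])),np.degrees(np.arcsin(-m[2,0])),np.degrees(m[2,1])),"F fwd %.1f left %.1f up %.1f"%(f[0]*np.cos(a)+f[1]*np.sin(a),-f[0]*np.sin(a)+f[1]*np.cos(a),f[2]),"w %.1f"%o["gripper_width"],"q",o["joint_positions"].round(2))
E
python3 - <<'E'
from h import *
dst(); plan([((*D(-190),73),YAW,40)],6)
E
```

```text
t 9.12 dryer x -216.4 y -5.7 z 100.2 yaw 18.04 lean 39.99 roll 0.27 F fwd 0.3 left -0.1 up -3.6 w 11.4 q [-0.19  0.37 -0.34  2.54  2.67  0.49 -1.23]
[[[-0.4,0.9,5.4],[-0.1,-0.0,-0.2]],[[-0.4,0.9,5.4],[-0.1,-0.0,-0.2]],[[-0.4,0.9,5.4],[-0.1,-0.0,-0.2]],[[-0.4,0.8,5.4],[-0.1,-0.0,-0.2]],[[-0.4,0.8,5.4],[-0.1,-0.0,-0.1]],[[-0.3,0.9,5.4],[-0.1,-0.0,-0.2]],[[-0.4,0.8,5.4],[-0.1,-0.0,-0.1]],[[0,0,0],[0,0,0]]]
```

Request:
drive_tool(deltas=[[[-0.4,0.9,5.4],[-0.1,0,-0.2]],[[-0.4,0.9,5.4],[-0.1,0,-0.2]],[[-0.4,0.9,5.4],[-0.1,0,-0.2]],[[-0.4,0.9,5.4],[-0.1,0,-0.2]],[[-0.4,0.9,5.4],[-0.1,0,-0.1]],[[-0.4,0.9,5.4],[-0.1,0,-0.1]],[[-0.4,0.8,5.4],[-0.1,0,-0.1]],[[0,0,0],[0,0,0]]])

```text
time_s: 9.78
eef_pos: [528.8, 174.2, 72.4]
eef_rot: [-0.159, 0.926, 0.059, 0.337]
ft_force: [-0.3, -0.1, -3.0]
gripper_width: 10.9
gripper_force: 78.4
```

Run:
```python
from h import *
import pickle
dst()
c=cam("wrist"); pickle.dump(c,open("w5.pkl","wb")); A=cloud(c); f=c["frame"].astype(int)
# grip rear/top check: black grip between fingers, plate front face
P=A.reshape(-1,3); a=np.radians(YAW); e=np.array([np.cos(a),np.sin(a)]); n=np.array([-e[1],e[0]]); X=(P[:,:2]-O)@e; Y=(P[:,:2]-O)@n
s=(abs(X+164)<8)&(abs(Y)<60)&(P[:,2]>55)&(P[:,2]<105)&(f.max(2).ravel()>=70); print("plate",s.sum(),"x",np.median(X[s]),"y",np.percentile(Y[s],[0.5,99.5]),"z",np.percentile(P[s,2],[0.5,99.5]),"yaw",-np.degrees(np.polyfit(Y[s],X[s],1)[0]), "pitch dx/dz",np.polyfit(P[s,2],X[s],1)[0])
for lo,hi in((-50,-30),(30,50)):
    k=s&(Y>lo)&(Y<hi)
    if k.sum(): print(lo,"zlo/hi",np.percentile(P[k,2],[1,99]))
b=(abs(X+66)<5)&(P[:,2]>8)&(P[:,2]<45); print("face Y",np.percentile(Y[b],[0.5,99.5]),np.median(X[b]))
```

```text
t 9.78 dryer x -189.2 y 0.8 z 72.4 yaw 19.46 lean 39.97 roll 0.11 F fwd -0.3 left -0.0 up -3.0 w 10.9 q [-0.19  0.47 -0.34  2.49  2.71  0.55 -1.22]
plate 2790 x -163.20957940767516 y [-48.29114255  50.64681125] z [60.2549538 86.8603336] yaw 0.2661453775046674 pitch dx/dz -0.021278085951664517
-50 zlo/hi [60.29813488 85.73013687]
30 zlo/hi [60.6271986  86.07749623]
face Y [-261.51929217   78.75200189] -69.83942437985166
```

Request:
drive_tool(deltas=[[[-1.9,-0.6,1.6],[0,0,0]],[[-1.9,-0.5,1.6],[0,0,0]],[[-1.9,0,1.6],[0,0,0]],[[-1.9,0,1.6],[0,0,0]],[[-1.9,0,1.6],[0,0,0]],[[-1.9,0,1.6],[0,0,0]],[[-1.5,0,1.3],[0,0,0]],[[-1.1,0,1],[0,0,0]]])

```text
time_s: 10.5
eef_pos: [545.9, 178.4, 72.9]
eef_rot: [-0.158, 0.926, 0.058, 0.337]
ft_force: [-2.4, -2.0, -1.8]
gripper_width: 10.9
gripper_force: 78.7
```

Run:
```python
from h import *
dst()
```

```text
t 10.50 dryer x -171.6 y -0.8 z 72.9 yaw 19.41 lean 39.96 roll 0.08 F fwd -2.9 left -1.1 up -1.8 w 10.9 q [-0.19  0.48 -0.33  2.45  2.71  0.51 -1.21]
```

Request:
drive_tool(deltas=[[[-0.8,0.5,0.6],[0,0,0]],[[-0.8,0.3,0.6],[0,0,0]],[[-0.8,0,0.6],[0,0,0]],[[-0.8,0,0.6],[0,0,0]],[[0,0,0],[0,0,0]],[[0,0,0],[0,0,0]],[[0,0,0],[0,0,0]],[[0,0,0],[0,0,0]]])

```text
time_s: 11.17
eef_pos: [547.2, 179.1, 71.8]
eef_rot: [-0.158, 0.927, 0.058, 0.335]
ft_force: [-7.4, -6.2, 1.3]
gripper_width: 11.2
gripper_force: 79.9
```

Run:
```python
from h import *
dst()
```

```text
t 11.17 dryer x -170.2 y -0.6 z 71.8 yaw 19.38 lean 39.73 roll 0.07 F fwd -9.0 left -3.4 up 1.3 w 11.2 q [-0.2   0.48 -0.32  2.45  2.7   0.51 -1.2 ]
```

Request:
drive_tool(deltas=[[[-0.3,0.1,-0.4],[0,0,0]],[[-0.3,0.1,-0.4],[0,0,0]],[[-0.3,0.1,-0.4],[0,0,0]],[[-0.3,0.1,-0.4],[0,0,0]],[[-0.3,0.1,-0.4],[0,0,0]],[[-0.3,0.1,-0.4],[0,0,0]],[[-0.3,0,-0.4],[0,0,0]],[[0,0,0],[0,0,0]]])

```text
time_s: 11.83
eef_pos: [546.8, 179.5, 74.8]
eef_rot: [-0.158, 0.927, 0.058, 0.334]
ft_force: [-3.6, -4.4, -5.4]
gripper_width: 11.0
gripper_force: 78.4
```

Run:
```python
from h import *
dst()
```

```text
t 11.83 dryer x -170.4 y -0.1 z 74.8 yaw 19.35 lean 39.67 roll 0.08 F fwd -4.8 left -3.0 up -5.4 w 11.0 q [-0.2   0.47 -0.32  2.45  2.7   0.5  -1.2 ]
```

Request:
drive_tool(deltas=[[[-0.8,-0.1,0],[0,0,0]],[[-0.6,0,-0.2],[0,0,0]],[[-0.4,0,-0.5],[0,0,0]],[[-0.4,0,-0.5],[0,0,0]],[[-0.4,0,-0.5],[0,0,0]],[[-0.4,0,-0.5],[0,0,0]],[[-0.4,0,-0.5],[0,0,0]],[[0,0,0],[0,0,0]]])

```text
time_s: 12.5
eef_pos: [547.3, 179.8, 78.8]
eef_rot: [-0.158, 0.927, 0.058, 0.334]
ft_force: [-4.8, -5.6, -6.2]
gripper_width: 10.8
gripper_force: 78.3
```

Run:
```python
from h import *
dst()
```

```text
t 12.50 dryer x -169.9 y -0.0 z 78.8 yaw 19.38 lean 39.62 roll 0.09 F fwd -6.4 left -3.7 up -6.2 w 10.8 q [-0.2   0.46 -0.32  2.44  2.69  0.48 -1.19]
```

Request:
drive_tool(deltas=[[[-0.5,0,-0.3],[0,0,0]],[[-0.4,0,-0.5],[0,0,0]],[[-0.4,0,-0.5],[0,0,0]],[[-0.4,0,-0.5],[0,0,0]],[[-0.4,0,-0.5],[0,0,0]],[[-0.4,0,-0.5],[0,0,0]],[[-0.4,0,-0.5],[0,0,0]],[[0,0,0],[0,0,0]]])

```text
time_s: 13.17
eef_pos: [550.1, 181.9, 85.5]
eef_rot: [-0.159, 0.926, 0.059, 0.337]
ft_force: [1.5, 0.3, -6.0]
gripper_width: 11.0
gripper_force: 77.8
```

Run:
```python
from h import *
dst()
```

```text
t 13.17 dryer x -166.5 y 1.1 z 85.5 yaw 19.47 lean 39.99 roll 0.10 F fwd 1.5 left -0.2 up -6.0 w 11.0 q [-0.2   0.45 -0.32  2.44  2.69  0.47 -1.19]
```

Request:
drive_tool(deltas=[[[0.2,0,0.3],[0,0,0]],[[0.2,0,0.3],[0,0,0]],[[0.2,-0.1,0.3],[0,0,0]],[[0.2,-0.1,0.3],[0,0,0]],[[0.2,0,0.3],[0,0,0]],[[0.2,0,0.3],[0,0,0]],[[0,0,0],[0,0,0]],[[0,0,0],[0,0,0]]])

```text
time_s: 13.83
eef_pos: [550.4, 181.5, 83.3]
eef_rot: [-0.158, 0.926, 0.058, 0.337]
ft_force: [0.1, -0.6, -3.4]
gripper_width: 10.9
gripper_force: 78.5
```

Run:
```python
from h import *
dst()
c=cam("wrist"); import pickle; pickle.dump(c,open("w6.pkl","wb")); s=cam("scene"); pickle.dump(s,open("s6.pkl","wb"))
cv2.imwrite("pics/s6.png",np.vstack([cv2.resize(np.ascontiguousarray(s["frame"][200:275,215:315]),(600,450),interpolation=cv2.INTER_CUBIC)])[...,::-1])
A=cloud(c); f=c["frame"].astype(int);P=A.reshape(-1,3); a=np.radians(YAW); e=np.array([np.cos(a),np.sin(a)]); n=np.array([-e[1],e[0]]); X=(P[:,:2]-O)@e; Y=(P[:,:2]-O)@n
s=(abs(X+140)<8)&(abs(Y)<60)&(P[:,2]>60)&(P[:,2]<115)&(f.max(2).ravel()>=70); print("plate",s.sum(),"x",np.median(X[s]),"y",np.percentile(Y[s],[0.5,99.5]),"z",np.percentile(P[s,2],[0.5,99.5]),"yaw",-np.degrees(np.polyfit(Y[s],X[s],1)[0]), "pitch dx/dz",np.polyfit(P[s,2],X[s],1)[0])
```

```text
t 13.83 dryer x -166.4 y 0.6 z 83.3 yaw 19.45 lean 40.01 roll 0.09 F fwd -0.1 left -0.6 up -3.4 w 10.9 q [-0.2   0.45 -0.32  2.44  2.69  0.47 -1.19]
plate 2983 x -140.8894878256689 y [-48.83326725  50.05086969] z [70.12371827 97.75374746] yaw -0.06271031621951519 pitch dx/dz -0.0003833783185666142
```

View pics/s6.png

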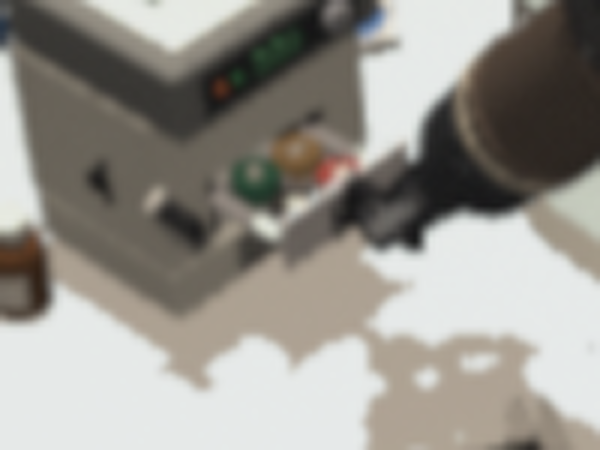

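The front mounts are entering and the nose is about 8 mm past the rail ends, but it's unclear whether the runners are in the groove or above the rails. Lowering to find the floor.

Request:
drive_tool(deltas=[[[0.25,0,0.3],[0,0,0]],[[0.25,0,0.3],[0,0,0]],[[0.25,0,0.3],[0,0,0]],[[0.25,0,0.3],[0,0,0]],[[0.25,0,0.3],[0,0,0]],[[0.25,0,0.3],[0,0,0]],[[0.25,0,0.3],[0,0,0]],[[0,0,0],[0,0,0]]])

```text
time_s: 14.6
eef_pos: [550.5, 181.6, 80.8]
eef_rot: [-0.159, 0.926, 0.059, 0.337]
ft_force: [-1.1, -0.6, 1.0]
gripper_width: 11.0
gripper_force: 78.8
```

Run:
```python
from h import *
dst()
```

```text
t 14.60 dryer x -166.2 y 0.7 z 80.8 yaw 19.46 lean 40.04 roll 0.08 F fwd -1.3 left -0.2 up 1.0 w 11.0 q [-0.2   0.46 -0.32  2.44  2.7   0.48 -1.2 ]
```

Run:
```python
from h import *
import pickle
def proj(c,P):
    q=(np.atleast_2d(P)-c["eye"])@c["rotation"]; s=np.stack([q[:,0],-q[:,1]],1)/-q[:,2:]; s=s*(1+c["k1"]*(s**2).sum(1,keepdims=True)); return s*[c["fx"],c["fy"]]+[c["cx"],c["cy"]]
d0=pickle.load(open("d0.pkl","rb")); s2=pickle.load(open("s2.pkl","rb"))
zs=np.arange(44,100,2.)
for nm,c in(("scene0",d0["scene"]),("s2",s2),("side0",d0["side"])):
    g=cv2.cvtColor(c["frame"],cv2.COLOR_RGB2GRAY).astype(np.float32)
    for y in(-43,-36,0,36,43):
        P=np.array([[*D(-69.5,y),z] for z in zs]); uv=proj(c,P).astype(np.float32)
        v=cv2.remap(g,uv[:,0].reshape(1,-1),uv[:,1].reshape(1,-1),cv2.INTER_LINEAR)[0]
        print(nm,y,uv[0].round(1),uv[-1].round(1),v.astype(int).tolist())
c=s2; cv2.imwrite("pics/op.png",cv2.resize(np.ascontiguousarray(np.hstack([c["frame"][205:250,235:280],d0["side"]["frame"][170:215,290:335]])[...,::-1]),None,fx=8,fy=8,interpolation=cv2.INTER_CUBIC))
```

```text
scene0 -43 [267.9 228.3] [266.7 216.6] [133, 134, 124, 115, 99, 81, 65, 52, 41, 38, 34, 34, 32, 34, 38, 41, 45, 48, 48, 47, 49, 52, 60, 71, 81, 88, 95, 98]
scene0 -36 [266.5 229.3] [265.2 217.5] [139, 142, 141, 139, 129, 119, 107, 93, 79, 66, 52, 42, 33, 27, 24, 22, 23, 25, 28, 31, 39, 47, 58, 69, 79, 87, 94, 97]
scene0 0 [259.2 234.3] [257.8 222.5] [141, 145, 143, 141, 135, 130, 127, 126, 127, 128, 130, 130, 130, 131, 131, 130, 130, 130, 130, 130, 128, 127, 124, 120, 116, 111, 107, 105]
scene0 36 [251.7 239.4] [250.1 227.5] [134, 136, 131, 126, 117, 108, 102, 99, 98, 101, 104, 107, 111, 114, 116, 116, 115, 114, 110, 107, 106, 105, 105, 105, 105, 105, 105, 104]
scene0 43 [250.2 240.4] [248.6 228.5] [113, 112, 107, 102, 93, 83, 78, 74, 73, 75, 77, 80, 83, 86, 88, 90, 92, 93, 92, 90, 88, 85, 85, 87, 90, 94, 97, 99]
s2 -43 [267.9 228.3] [266.7 216.6] [132, 133, 124, 115, 99, 81, 66, 52, 41, 38, 34, 35, 34, 36, 39, 41, 45, 48, 48, 47, 49, 52, 60, 71, 81, 88, 95, 98]
s2 -36 [266.5 229.3] [265.2 217.5] [139, 142, 141, 139, 129, 119, 107, 93, 80, 66, 52, 42, 33, 28, 25, 23, 23, 24, 27, 31, 
[... 622 characters left out ...]
23, 21, 19, 46, 112, 125, 103, 63, 21, 19, 18, 17, 33, 62, 82, 99]
side0 -36 [319.7 198.4] [319.5 183.5] [136, 157, 163, 148, 110, 106, 123, 130, 134, 134, 134, 134, 134, 133, 133, 132, 132, 132, 132, 133, 136, 138, 141, 125, 86, 78, 90, 97]
side0 0 [312.7 195.4] [312.3 180.7] [140, 159, 164, 146, 103, 96, 116, 124, 127, 127, 126, 129, 131, 132, 112, 52, 15, 6, 6, 10, 10, 11, 7, 8, 32, 60, 94, 108]
side0 36 [305.9 192.4] [305.4 178. ] [136, 159, 144, 120, 77, 39, 14, 1, 4, 6, 7, 6, 5, 5, 5, 4, 4, 50, 79, 60, 38, 13, 0, 0, 17, 44, 75, 108]
side0 43 [304.6 191.9] [304.1 177.5] [136, 129, 119, 99, 76, 52, 41, 43, 45, 49, 52, 52, 54, 53, 54, 54, 85, 104, 79, 61, 47, 41, 40, 41, 40, 67, 103, 105]
```

View pics/op.png

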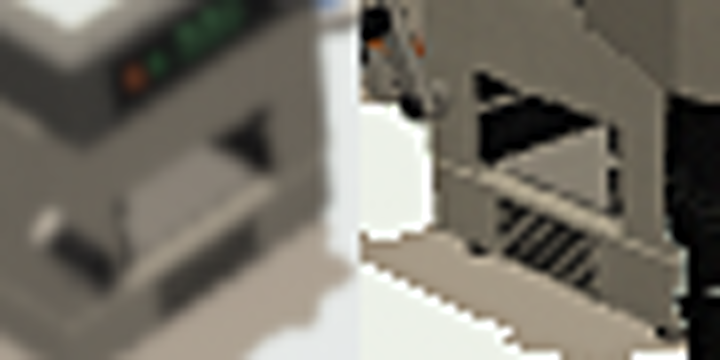

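The side view shows the groove as a bright gap centred near z≈78 in both full-height dark rails at (305,180) and (321,190) of the original picture. So the guides sit about 7 mm high and the runners are in the groove. Sliding in.

Request:
drive_tool(deltas=[[[-0.8,0,-0.9],[0,0,0]],[[-3,0,2.5],[0,0,0]],[[-3.8,0,3.2],[0,0,0]],[[-3.8,0,3.2],[0,0,0]],[[-3.8,0,3.2],[0,0,0]],[[-3.8,0,3.2],[0,0,0]],[[-3.8,0,3.2],[0,0,0]],[[0,0,0],[0,0,0]]])

```text
time_s: 15.27
eef_pos: [578.7, 191.6, 82.0]
eef_rot: [-0.158, 0.926, 0.059, 0.337]
ft_force: [-0.5, 0.3, -4.1]
gripper_width: 11.1
gripper_force: 78.5
```

Run:
```python
from h import *
dst()
```

```text
t 15.27 dryer x -136.3 y 0.7 z 82.0 yaw 19.45 lean 40.06 roll 0.09 F fwd -0.4 left 0.4 up -4.1 w 11.1 q [-0.22  0.48 -0.29  2.37  2.68  0.44 -1.17]
```

Request:
drive_tool(deltas=[[[-2.5,0,2.1],[0,0,0]],[[-3.8,0,3.2],[0,0,0]],[[-3.8,0,3.2],[0,0,0]],[[-3.8,0,3.2],[0,0,0]],[[-3.8,0,3.2],[0,0,0]],[[-3,0,2.5],[0,0,0]],[[-2,0,1.7],[0,0,0]],[[0,0,0],[0,0,0]]])

```text
time_s: 15.93
eef_pos: [606.0, 201.2, 81.8]
eef_rot: [-0.158, 0.926, 0.059, 0.337]
ft_force: [0.5, 1.0, -1.6]
gripper_width: 11.1
gripper_force: 78.4
```

Run:
```python
from h import *
dst()
```

```text
t 15.93 dryer x -107.3 y 0.7 z 81.8 yaw 19.45 lean 40.02 roll 0.09 F fwd 0.8 left 0.7 up -1.6 w 11.1 q [-0.23  0.5  -0.26  2.31  2.67  0.39 -1.14]
```

Press home gently.

Request:
drive_tool(deltas=[[[-0.8,0,0.6],[0,0,0]],[[-0.8,0,0.6],[0,0,0]],[[-0.8,0,0.6],[0,0,0]],[[-0.8,0,0.6],[0,0,0]],[[-0.8,0,0.6],[0,0,0]],[[-0.8,0,0.6],[0,0,0]],[[-0.8,0,0.6],[0,0,0]],[[0,0,0],[0,0,0]]])

```text
time_s: 16.6
eef_pos: [611.6, 203.2, 81.7]
eef_rot: [-0.159, 0.926, 0.058, 0.336]
ft_force: [-0.6, -1.4, -2.8]
gripper_width: 10.9
gripper_force: 78.7
```

Run:
```python
from h import *
dst()
```

```text
t 16.60 dryer x -101.4 y 0.7 z 81.7 yaw 19.46 lean 39.94 roll 0.09 F fwd -1.1 left -1.1 up -2.8 w 10.9 q [-0.24  0.5  -0.26  2.29  2.66  0.38 -1.14]
```

Request:
drive_tool(deltas=[[[-0.8,0,0.6],[0,0,0]],[[-0.8,0,0.6],[0,0,0]],[[-0.8,0,0.6],[0,0,0]],[[-0.4,0,0.3],[0,0,0]],[[-0.4,0,0.3],[0,0,0]],[[0,0,0],[0,0,0]],[[0,0,0],[0,0,0]],[[0,0,0],[0,0,0]]])

```text
time_s: 17.27
eef_pos: [611.7, 203.3, 80.4]
eef_rot: [-0.159, 0.927, 0.058, 0.334]
ft_force: [-21.9, -8.4, 9.5]
gripper_width: 11.1
gripper_force: 82.2
```

Run:
```python
from h import *
dst()
```

```text
t 17.27 dryer x -101.3 y 0.8 z 80.4 yaw 19.51 lean 39.63 roll 0.08 F fwd -23.4 left -0.7 up 9.5 w 11.1 q [-0.24  0.5  -0.25  2.29  2.66  0.37 -1.13]
```

Request:
drive_tool(deltas=[[[0.7,0,-0.6],[0,0,0]],[[0.7,0,-0.6],[0,0,0]],[[0.5,0,-0.4],[0,0,0]],[[0,0,0],[0,0,0]],[[0,0,0],[0,0,0]],[[0,0,0],[0,0,0]],[[0,0,0],[0,0,0]],[[0,0,0],[0,0,0]]])

```text
time_s: 17.93
eef_pos: [611.6, 203.3, 81.1]
eef_rot: [-0.159, 0.927, 0.058, 0.335]
ft_force: [-7.0, -3.0, -0.4]
gripper_width: 10.9
gripper_force: 79.3
```

Run:
```python
from h import *
dst()
```

```text
t 17.93 dryer x -101.4 y 0.8 z 81.1 yaw 19.49 lean 39.80 roll 0.09 F fwd -7.6 left -0.5 up -0.4 w 10.9 q [-0.24  0.5  -0.26  2.29  2.66  0.38 -1.14]
```

Still pressing with 7.6 N. Releasing now, then retreating along the tool axis.

Request:
drive_tool(deltas=[[[0,0,0],[0,0,0]],[[0,0,0],[0,0,0]],[[0,0,0],[0,0,0]],[[0,0,0],[0,0,0]],[[0,0,0],[0,0,0]],[[0,0,0],[0,0,0]],[[0,0,0],[0,0,0]],[[0,0,0],[0,0,0]]], fingers=0.1)

```text
time_s: 18.6
eef_pos: [613.4, 203.9, 82.3]
eef_rot: [-0.159, 0.926, 0.059, 0.337]
ft_force: [0.4, 0.4, -1.0]
gripper_width: 38.4
gripper_force: 0.0
```

Request:
drive_tool(deltas=[[[0,0,-5],[0,0,0]],[[0,0,-10],[0,0,0]],[[0,0,-12],[0,0,0]],[[1,0,-12],[0,0,0]],[[2,0,-12],[0,0,0]],[[2,0,-12],[0,0,0]],[[2,0,-12],[0,0,0]],[[0,0,0],[0,0,0]]])

```text
time_s: 19.27
eef_pos: [561.4, 185.4, 136.8]
eef_rot: [-0.159, 0.926, 0.059, 0.337]
ft_force: [-0.4, -0.1, 1.2]
gripper_width: 38.6
gripper_force: 0.0
```

Run:
```python
from h import *
import pickle
dst()
c=cam("wrist"); pickle.dump(c,open("w7.pkl","wb")); save(c,"w7") ; A=cloud(c); f=c["frame"].astype(int);P=A.reshape(-1,3); a=np.radians(YAW); e=np.array([np.cos(a),np.sin(a)]); n=np.array([-e[1],e[0]]); X=(P[:,:2]-O)@e; Y=(P[:,:2]-O)@n
s=(abs(X+75)<6)&(abs(Y)<50)&(P[:,2]>70)&(P[:,2]<106)&(f.max(2).ravel()>=70); print("plate",s.sum(),"x",np.median(X[s]),"y",np.percentile(Y[s],[0.5,99.5]),"z",np.percentile(P[s,2],[0.5,99.5]),"yaw",-np.degrees(np.polyfit(Y[s],X[s],1)[0]), "pitch dx/dz",np.polyfit(P[s,2],X[s],1)[0])
b=(abs(X+70)<6)&(abs(Y)<75)&(P[:,2]>8)&(P[:,2]<45); print("face",b.sum(),np.median(X[b]))
k=(X>-125)&(X<-76)&(Y>50)&(Y<125)&(P[:,2]>60)&(P[:,2]<150); print("latch pts",k.sum()); q=P[k]; 
kk=k&(X<-92); 
if kk.sum(): print("knob",kk.sum(),np.median(X[kk]),np.median(Y[kk]),np.median(P[kk,2]),np.percentile(Y[kk],[2,98]),np.percentile(P[kk,2],[2,98]))
```

```text
t 19.27 dryer x -154.7 y 0.6 z 136.8 yaw 19.47 lean 40.05 roll 0.08 F fwd -0.4 left 0.1 up 1.2 w 38.6 q [-0.26  0.32 -0.23  2.38  2.61  0.28 -1.12]
plate 3220 x -75.62921888254505 y [-48.72061445  49.48981903] z [ 70.36244116 105.87875291] yaw 0.10442315810996594 pitch dx/dz 0.09610950616857025
face 4379 -70.1198809050873
latch pts 1643
knob 511 -111.83063440246686 86.23727112594122 112.68786107666132 [81.87912744 94.13752112] [104.96616577 117.03291401]
```

View pics/w7.png

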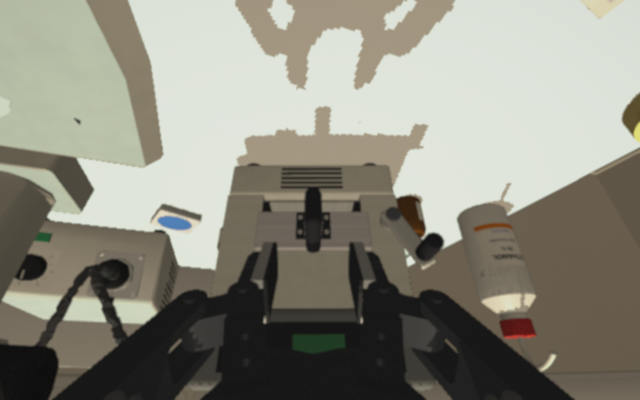

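The tray is home: the plate front stands 5.5 mm proud of the face (its thickness is 5) and the mounts are out of the way inside. The latch leans out, with its knob near (430,245) and measured at about dryer y 88, z 111. Next: shut the fingers and go to the knob's outer side.

Run:
```python
from h import *
import pickle
c=pickle.load(open("w7.pkl","rb")); P=cloud(c).reshape(-1,3); a=np.radians(YAW); e=np.array([np.cos(a),np.sin(a)]); n=np.array([-e[1],e[0]]); X=(P[:,:2]-O)@e; Y=(P[:,:2]-O)@n
k=(X>-260)&(X<-55)&(Y>98)&(Y<220)&(P[:,2]>20); print(k.sum(), np.c_[X,Y,P[:,2]][k][:5])
k=(X>-55)&(X<60)&(Y>98)&(Y<260)&(P[:,2]>20); q=np.c_[X,Y,P[:,2]][k]; print(len(q),q.min(0),q.max(0))
plan([((*D(-165,125),140),YAW,40),((*D(-97,123),107),YAW,40)],22)
```

```text
5 [[-84.03524122  98.69558515 112.9616824 ]
 [-84.14009877  98.47181957 113.82890677]
 [-83.40838978  98.61053691 114.40208535]
 [-83.59645939  99.33256768 114.47166606]
 [-83.08535606  98.39538563 115.94301221]]
6569 [-17.37136247 108.68290487  20.00555788] [ 59.99493568 259.46387358 192.00078171]
[[[1.1,20.7,-1.6],[0.0,0.0,0.0]],[[1.1,20.7,-1.6],[0.0,0.0,0.0]],[[1.0,20.8,-1.6],[0.0,0.0,0.0]],[[1.1,20.7,-1.7],[0.0,0.0,0.0]],[[1.0,20.8,-1.6],[0.0,0.0,0.0]],[[1.1,20.7,-1.7],[0.1,0.1,0.0]],[[-7.7,-0.5,17.2],[-0.0,-0.0,0.0]],[[-7.7,-0.5,17.3],[-0.0,-0.0,0.0]]]
[[[-7.8,-0.5,17.2],[-0.0,-0.0,0.0]],[[-7.7,-0.5,17.3],[-0.0,-0.0,0.0]],[[0,0,0],[0,0,0]],[[0,0,0],[0,0,0]],[[0,0,0],[0,0,0]],[[0,0,0],[0,0,0]],[[0,0,0],[0,0,0]],[[0,0,0],[0,0,0]]]
```

Request:
drive_tool(deltas=[[[1,20.7,-1.6],[0,0,0]],[[1,20.7,-1.6],[0,0,0]],[[1,20.7,-1.6],[0,0,0]],[[1,20.7,-1.6],[0,0,0]],[[1,20.7,-1.6],[0,0,0]],[[1,20.7,-1.6],[0,0,0]],[[0,0,0],[0,0,0]],[[0,0,0],[0,0,0]]], fingers=1, squeeze=40)

```text
time_s: 19.98
eef_pos: [510.9, 301.4, 138.8]
eef_rot: [-0.16, 0.926, 0.059, 0.337]
ft_force: [0.2, -0.7, -0.4]
gripper_width: -0.1
gripper_force: 0.0
```

Request:
drive_tool(deltas=[[[-7.7,-0.5,17.2],[0,0,0]],[[-7.7,-0.5,17.2],[0,0,0]],[[-7.7,-0.5,17.2],[0,0,0]],[[-7.7,-0.5,17.2],[0,0,0]],[[0,0,0],[0,0,0]],[[0,0,0],[0,0,0]],[[0,0,0],[0,0,0]],[[0,0,0],[0,0,0]]])

```text
time_s: 20.65
eef_pos: [575.6, 319.4, 106.0]
eef_rot: [-0.158, 0.926, 0.058, 0.337]
ft_force: [-0.5, -0.9, 0.1]
gripper_width: -0.2
gripper_force: 0.0
```

Run:
```python
from h import *
dst()
```

```text
t 20.65 dryer x -96.8 y 122.3 z 106.0 yaw 19.43 lean 39.97 roll 0.08 F fwd -0.8 left -0.7 up 0.1 w -0.2 q [-0.66  0.45 -0.08  2.25  2.24  0.35 -0.98]
```

Request:
drive_tool(deltas=[[[0,-5,0],[0,0,0]],[[0,-5,0],[0,0,0]],[[0,-5,0],[0,0,0]],[[0,-5,0],[0,0,0]],[[0,-5,0],[0,0,0]],[[0,-5,0],[0,0,0]],[[0,-5,0],[0,0,0]],[[0,-5,0],[0,0,0]]])

```text
time_s: 21.32
eef_pos: [589.5, 281.7, 105.9]
eef_rot: [-0.158, 0.926, 0.058, 0.337]
ft_force: [-1.0, 1.1, 1.1]
gripper_width: 0.1
gripper_force: 0.4
```

```bash
cat >> h.py <<'E'
def knob(f=None):
    c=cam("wrist"); P=cloud(c).reshape(-1,3); a=np.radians(YAW); e=np.array([np.cos(a),np.sin(a)]); n=np.array([-e[1],e[0]]); X=(P[:,:2]-O)@e; Y=(P[:,:2]-O)@n
    if f: save(c,f)
    return c,X,Y,P[:,2]
E
python3 - <<'E'
from h import *
dst()
for nm in("scene",):
    c=cam(nm); cv2.imwrite("pics/l1.png",cv2.resize(np.ascontiguousarray(c["frame"][195:270,210:310,::-1]),(640,480),interpolation=cv2.INTER_CUBIC))
c,X,Y,Z=knob(); k=(X>-116)&(X<-106)&(Y>20)&(Y<100)&(Z>70)&(Z<125); print(k.sum()); 
if k.sum(): print(np.median(Y[k]),np.median(Z[k]),np.percentile(Y[k],[2,98]),np.percentile(Z[k],[2,98]))
E
```

```text
t 21.32 dryer x -96.2 y 82.1 z 105.9 yaw 19.43 lean 39.99 roll 0.08 F fwd -0.6 left 1.4 up 1.1 w 0.1 q [-0.53  0.45 -0.13  2.26  2.37  0.34 -1.03]
1418
69.34082278448392 112.81094537897746 [54.92091635 93.39674385] [102.56906244 120.46128613]
```

Request:
drive_tool(deltas=[[[0,-4,0],[0,0,0]],[[0,-4,0],[0,0,0]],[[0,-4,0],[0,0,0]],[[0,-4,0],[0,0,0]],[[0,-3,0],[0,0,0]],[[0,0,0],[0,0,0]],[[0,0,0],[0,0,0]],[[0,0,0],[0,0,0]]])

```text
time_s: 22.08
eef_pos: [595.7, 264.4, 105.9]
eef_rot: [-0.158, 0.926, 0.058, 0.337]
ft_force: [-0.3, 0.3, -1.0]
gripper_width: -0.1
gripper_force: 0.0
```

Request:
drive_tool(deltas=[[[0,4,0],[0,0,0]],[[-2,2,-2],[0,0,0]],[[-8,0,-9.5],[0,0,0]],[[-8,0,-9.5],[0,0,0]],[[-4,0,-5],[0,0,0]],[[0,0,0],[0,0,0]],[[0,0,0],[0,0,0]],[[0,0,0],[0,0,0]]])

```text
time_s: 22.75
eef_pos: [591.9, 270.5, 138.8]
eef_rot: [-0.159, 0.927, 0.059, 0.336]
ft_force: [-6.5, -1.5, -0.7]
gripper_width: -0.2
gripper_force: 2.7
```

Run:
```python
from h import *
dst()
c,X,Y,Z=knob("w8"); k=(X>-118)&(X<-86)&(Y>10)&(Y<100)&(Z>70)&(Z<122); print(k.sum()); 
if k.sum(): print(np.median(Y[k]),np.median(Z[k]),np.percentile(Y[k],[2,98]),np.percentile(Z[k],[2,98]),np.percentile(X[k],[2,98]))
```

```text
t 22.75 dryer x -97.6 y 70.8 z 138.8 yaw 19.55 lean 39.84 roll 0.10 F fwd -6.6 left 0.7 up -0.7 w -0.2 q [-0.58  0.37 -0.03  2.25  2.3   0.24 -0.94]
1132
46.64012749263844 108.50225077672377 [37.74867343 74.05814375] [ 71.54212922 113.20379004] [-113.79704912  -86.35668877]
```

View pics/w8.png

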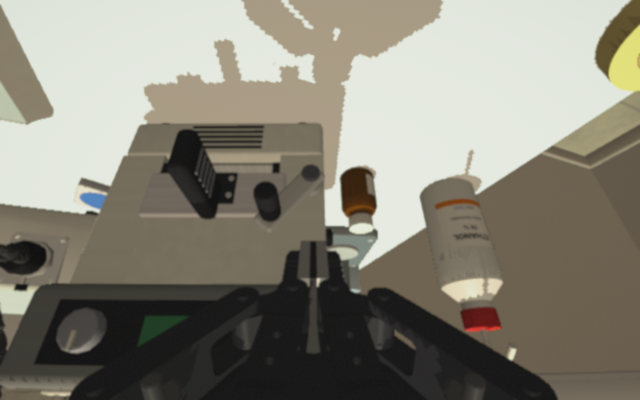

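The knob is now at about dryer (y 46, z 108), past upright and inward. The gripper just touches the fan head (6.6 N), so I back off, go above the knob, and press down.

Request:
drive_tool(deltas=[[[6,0,-5],[0,0,0]],[[4,-4,-3],[0,0,0]],[[0,-7,0],[0,0,0]],[[0,-8,0],[0,0,0]],[[0,-7,0],[0,0,0]],[[0,0,0],[0,0,0]],[[0,0,0],[0,0,0]],[[0,0,0],[0,0,0]]])

```text
time_s: 23.47
eef_pos: [590.4, 241.6, 139.8]
eef_rot: [-0.158, 0.926, 0.059, 0.337]
ft_force: [0.4, -0.4, 0.1]
gripper_width: 0.2
gripper_force: 0.0
```

Run:
```python
from h import *
dst()
plan([((*D(-103,43),123),YAW,40),((*D(-99,40),113),YAW,40),((*D(-98,34),98),YAW,40),((*D(-98,31),91),YAW,40)],5)
```

```text
t 23.47 dryer x -108.7 y 44.0 z 139.8 yaw 19.45 lean 40.02 roll 0.10 F fwd 0.3 left -0.5 up 0.1 w 0.2 q [-0.47  0.36 -0.1   2.28  2.4   0.25 -0.99]
[[[1.6,-0.3,4.1],[0.0,0.0,-0.0]],[[1.6,-0.3,4.1],[0.0,0.0,-0.0]],[[1.7,-0.2,4.2],[0.1,0.0,-0.0]],[[1.6,-0.2,4.1],[0.0,0.0,-0.0]],[[1.1,-1.0,3.4],[0.0,0.0,-0.0]],[[1.1,-1.0,3.4],[0.0,0.0,-0.0]],[[1.2,-1.1,3.5],[0.0,0.0,-0.0]],[[2.2,-1.5,3.0],[0.0,0.0,-0.0]]]
[[[2.2,-1.5,3.0],[0.0,0.0,-0.0]],[[2.2,-1.5,3.0],[0.0,0.0,-0.0]],[[2.2,-1.5,3.1],[0.0,0.0,-0.0]],[[2.3,-1.5,2.7],[0.0,0.0,-0.0]],[[2.2,-1.5,2.7],[0.0,0.0,-0.0]],[[0,0,0],[0,0,0]],[[0,0,0],[0,0,0]],[[0,0,0],[0,0,0]]]
```

Request:
drive_tool(deltas=[[[1.6,-0.3,4.1],[0,0,0]],[[1.6,-0.3,4.1],[0,0,0]],[[1.6,-0.3,4.1],[0,0,0]],[[1.6,-0.3,4.1],[0,0,0]],[[1.1,-1,3.4],[0,0,0]],[[1.1,-1,3.4],[0,0,0]],[[1.2,-1,3.5],[0,0,0]],[[2.2,-1.5,3],[0,0,0]]])

```text
time_s: 24.13
eef_pos: [602.3, 239.2, 109.1]
eef_rot: [-0.158, 0.926, 0.058, 0.337]
ft_force: [0.2, -0.7, 2.1]
gripper_width: -0.1
gripper_force: 0.9
```

Run:
```python
from h import *
dst()
```

```text
t 24.13 dryer x -98.2 y 37.7 z 109.1 yaw 19.42 lean 40.05 roll 0.08 F fwd -0.1 left -0.8 up 2.1 w -0.1 q [-0.38  0.44 -0.19  2.27  2.49  0.32 -1.05]
```

Request:
drive_tool(deltas=[[[1.6,-0.8,1.9],[0,0,0]],[[1.6,-0.8,1.9],[0,0,0]],[[1.6,-0.8,1.9],[0,0,0]],[[1.6,-0.8,1.9],[0,0,0]],[[1.6,-0.8,1.9],[0,0,0]],[[1.6,-0.5,1.9],[0,0,0]],[[0.8,0,1],[0,0,0]],[[0,0,0],[0,0,0]]])

```text
time_s: 24.8
eef_pos: [602.8, 235.1, 92.5]
eef_rot: [-0.159, 0.926, 0.058, 0.337]
ft_force: [-0.6, -0.2, 0.9]
gripper_width: 0.2
gripper_force: 0.0
```

Run:
```python
from h import *
dst()
```

```text
t 24.80 dryer x -99.1 y 33.8 z 92.5 yaw 19.46 lean 39.95 roll 0.09 F fwd -0.6 left 0.1 up 0.9 w 0.2 q [-0.34  0.48 -0.22  2.28  2.53  0.37 -1.08]
```

Continue down gently until the stop is felt.

Request:
drive_tool(deltas=[[[0.6,-0.3,0.8],[0,0,0]],[[0.6,-0.3,0.8],[0,0,0]],[[0.6,0,0.8],[0,0,0]],[[0.6,0,0.8],[0,0,0]],[[0.6,0,0.8],[0,0,0]],[[0.6,0,0.8],[0,0,0]],[[0,0,0],[0,0,0]],[[0,0,0],[0,0,0]]])

```text
time_s: 25.47
eef_pos: [603.7, 234.7, 87.0]
eef_rot: [-0.158, 0.926, 0.058, 0.337]
ft_force: [-0.6, -0.1, 1.4]
gripper_width: 0.2
gripper_force: 0.7
```

Run:
```python
from h import *
dst()
```

```text
t 25.47 dryer x -98.4 y 33.1 z 87.0 yaw 19.45 lean 40.00 roll 0.09 F fwd -0.6 left 0.1 up 1.4 w 0.2 q [-0.33  0.49 -0.23  2.28  2.54  0.38 -1.09]
```

Request:
drive_tool(deltas=[[[0.6,-0.2,0.8],[0,0,0]],[[0.6,-0.2,0.8],[0,0,0]],[[0.6,0,0.8],[0,0,0]],[[0.6,0,0.8],[0,0,0]],[[0.3,0,0.4],[0,0,0]],[[0.3,0,0.4],[0,0,0]],[[0,0,0],[0,0,0]],[[0,0,0],[0,0,0]]])

```text
time_s: 26.13
eef_pos: [604.9, 234.6, 84.7]
eef_rot: [-0.158, 0.925, 0.059, 0.339]
ft_force: [-15.7, -8.2, 29.3]
gripper_width: 0.2
gripper_force: 14.9
```

Run:
```python
from h import *
dst()
```

```text
t 26.13 dryer x -97.3 y 32.6 z 84.7 yaw 19.45 lean 40.29 roll 0.05 F fwd -17.5 left -2.5 up 29.3 w 0.2 q [-0.32  0.5  -0.24  2.29  2.55  0.4  -1.1 ]
```

The stop is reached. Retreating up and back.

Request:
drive_tool(deltas=[[[-1,0,-1.5],[0,0,0]],[[-2,0,-3],[0,0,0]],[[0,0,-10],[0,0,0]],[[2,0,-15],[0,0,0]],[[4,0,-18],[0,0,0]],[[6,0,-20],[0,0,0]],[[6,0,-20],[0,0,0]],[[0,0,0],[0,0,0]]])

```text
time_s: 26.8
eef_pos: [537.1, 210.8, 140.4]
eef_rot: [-0.159, 0.926, 0.059, 0.336]
ft_force: [-0.0, -1.0, -0.5]
gripper_width: 0.3
gripper_force: 0.0
```

Run:
```python
from h import *
dst()
c,X,Y,Z=knob("w9"); k=(X>-118)&(X<-95)&(Y>12)&(Y<70)&(Z>60)&(Z<122); print(k.sum(),np.median(Y[k]),np.median(Z[k]),np.percentile(Y[k],[2,98]),np.percentile(Z[k],[2,98]),np.percentile(X[k],[2,98]))
f=c["frame"].max(2).ravel(); s=(abs(X+75)<4)&(Y<15)&(Y>-50)&(abs(Y)>8)&(Z>72)&(Z<104)&(f>=70); print("plate x",np.median(X[s]))
b=(abs(X+70)<4)&(abs(Y)<75)&(Z>8)&(Z<45); print("face",np.median(X[b]))
```

```text
t 26.80 dryer x -169.1 y 32.7 z 140.4 yaw 19.51 lean 39.94 roll 0.09 F fwd -0.3 left -0.9 up -0.5 w 0.3 q [-0.38  0.29 -0.2   2.4   2.46  0.31 -1.06]
326 29.22684528808201 79.19487773917704 [23.11279571 35.84383319] [70.49238805 82.54581206] [-113.85081227  -95.98015345]
plate x -75.66642402205795
face -70.09974959475726
```

View pics/w9.png

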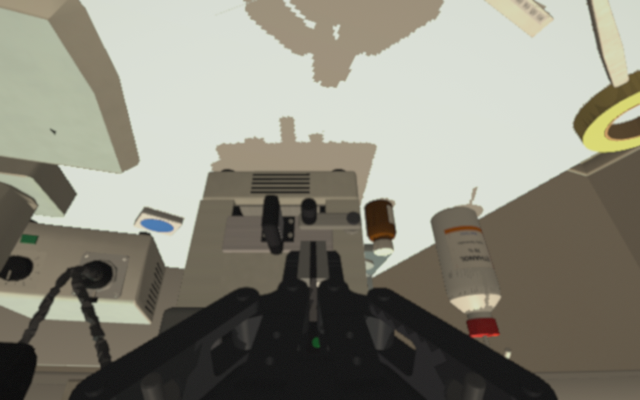

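The latch lies level across the plate (knob at (308,210), centred near y 30, z 76), the plate is still flush, and the robot is clear.

```bash
python3 -c "
from cell import workorder
print(workorder.sign_off())"
```

```text
the job is handed in; nothing more can be done
None
```

The tray is home in the dryer with its front plate flush, the latch is fully across it, and the job is handed in at about 27 s; the mounts were last seen seated as the tray entered the opening, and the gripper briefly brushed the fan head at about 7 N.

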